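# Close the pump housing on the repair stand

### The job

Fit the loose cover onto the leaning pump housing: lower it over the shaft and the small locating pin until it sits flush all round, then turn the housing's lock ring by its peg, clockwise, until its arm is up against the stop lug at the locked mark. Leave the other things on the bench where they are.

Things in the scene. Friction and masses are not known exactly. Their poses are not given: they have to be found in the camera images.
- housing: Grey round pump housing, 132 mm across, on a fixed bench stand (170 x 170 x 12 mm foot), leaning 30 degrees from vertical. Origin: centre of its flat seat face, 140 mm above the bench. z: out of the face along the shaft; x: up the slope of the face, away from the side it leans to; y: across the face, level.
- shaft_tip (a point): Tip of the housing's steel shaft, on its z axis 58 mm above the seat face. Shaft 20 mm in diameter, its last 8 mm tapering to 11 mm.
- pin_tip (a point): Tip of the locating pin on the seat face, at x = +27 mm, y = 0 in the housing's frame, 20 mm above the face. Pin 8 mm in diameter, parallel to the shaft, its last 4 mm tapered to 3.6 mm.
- lock_mark (a point): White locked mark on the stop lug outside the ring: 100 mm from the shaft's axis, 54 degrees from the housing's x towards its y, 2 mm above the seat face, the lug's top. The ring's arm stops beside it.
- lock_ring (a joint): Lock ring round the housing, 156 mm outside, 136 mm inside, rim 14.5 mm above the seat face, turning about the shaft's axis. rad: 0 open, grows clockwise seen from above the face; hard stop at 1.05, arm at the locked mark. In the housing's frame the arm points at 2.094 rad minus the value, from x towards y. Stays where left; takes 0.25 N m, 2.5 N at the peg.
- lock_peg (a point): Top centre of the upright round peg on the lock ring's arm: 12 mm in diameter, 44 mm tall, parallel to the shaft, 100 mm from its axis. The top is 48 mm and the arm's upper face 4 mm above the seat face. Also on the ring: two inward tabs, 24 mm wide, undersides 10.5 mm above the face, that pass over the seated cover's ears when locked.
- cover: Loose aluminium cover, 0.25-0.42 kg, lying boss up. Origin: centre of the underside, on the central hole's axis; z up, x towards the pin hole. Flange 78 (x) by 50 (y) by 8 mm, two ears along +y and -y, 28 mm wide, ending 63 mm from the axis, 8 mm thick. Central hole 22.5 mm right through, 26 mm in the boss. Seated, its frame coincides with the housing's.
- boss_top (a point): Centre of the top of the cover's rectangular boss, 52 mm above the underside; boss 30 mm (cover's x) by 36 mm (cover's y), rising from the flange's top at 8 mm. Grip it across the 36 mm, on the flat sides that face the ears.
- pin_hole (a point): Centre of the pin hole in the cover's underside, at x = +27 mm, y = 0 in the cover's frame, 10.5 mm in diameter, through the flange.
- pulley: Loose dark steel belt pulley, 84 mm across, 44 mm high, a bystander. Origin: centre of its underside.
- spray_can: Loose aerosol can, 58 mm across, 150 mm tall, a bystander. Origin: centre of its underside.
- wrench: Loose steel wrench 190 mm long, lying flat, a bystander. Origin: centre of its underside; x along it.
- bolt_tray: Open steel tray with bolts, 120 x 160 x 35 mm, a bystander. Origin: centre of its underside.

How it is judged:
By the outcome, as a careful person would: the job done as asked, in the order asked, and still so for the second after the job is handed in, with the robot touching nothing.
It also fails if it takes over 56 s, if anything falls off the work surface, if the arm or the gripper's body presses on something with over 40 N, if the wrist force passes 120 N, or if a joint passes its speed limit or range.

### The arm

A 6-joint arm with a two-finger parallel gripper is mounted at the origin on the work surface. World frame = base frame: x ahead of the robot, y to its left, z up, the work surface at z = 0. Lengths are in m, angles in rad, forces in N, time in s.
With the tool pointing down it reaches from about 0.35 to 0.975 m from the base axis. Payload 4.9 kg.
Tool frame: the origin (TCP) lies midway between the tips of the shut fingers; the grasp point (between the pads) lies 19 mm behind it; x points along the fingers, y is the direction in which the jaws open and shut, and the axes are right-handed (so a half turn about x gives the same grasp; the last joint's range is limited). The gripper opens to 85 mm and grips with 20 to 120 N. Pads are 22 mm wide; open, the fingers measure 114 mm over their backs; the gripper's body (76 mm by 85 mm) begins 54 mm behind the grasp point. The pads swing forward as they close: fully open they stand 13 mm farther back than shut.
Start: joints at [-1.38, 0.053, 1.613, -0, 1.476, -0.119], TCP at [0.191, -0.595, 0.231] pointing down, gripper open.
Joint ranges: [-3.01, 3.01], [-1.01, 2.22], [0.06, 2.58], [-1.02, 4.17], [0.09, 2.62], [-3.14, 3.14]. Speed limits (rad/s): [2.57, 2.57, 3.14, 3.14, 3.14, 3.14].

### API

Orientations are given as a rotation vector (axis times angle).
In Python, from station import ctrl gives the robot as it stands.
- The arm moves only by the shell command python3 -m handwheel 'ROWS' [FORCE]. ROWS is JSON, a list of rows, each a list of 3 entries, a list of its own where there are three numbers: the finger opening in m, from 0 to 0.0854, then the shift along the tool's x, y, z in m, then the turn, a rotation vector about the tool's x, y, z in degrees. In form: [[claw, [dx, dy, dz], [ax, ay, az]], ...]. A call has 1 to 10 rows; each row shifts and turns the commanded pose from where the row before left it, along the tool's axes as they then stand; what a row does not reach is not made up. A row lasts 1/12 s, in which the tool goes at most 41.7 mm and 7.16 degrees, less where a joint would pass 70% of its speed; a pose out of reach is approached as far as the arm can. A call with a gripper value outside its range is refused whole. The fingers move at their own pace and stop on an object; FORCE is the grip in N (left out, the last holds). Time passes only in rows, so rows that do not move let the fingers close. It gives the time, the measured TCP pose, the force and the opening at its end, in the units of the state.
- ctrl.get_obs(): the state, without advancing time (a new reading comes with each control period).
- ctrl.get_image(name): name is "side" or "top" or "wrist"; returns the picture (400x640x3 uint8, red, green, blue); there is no depth.
- ctrl.camera_params(name): a dict with "vertical_fov" (degrees; the focal length in pixels is half the picture's height over the tangent of half this angle, whatever the lens; pixels are square), "cx", "cy" (the principal point, pixels), "rvec" (rotation vector, rad) and "tvec" (3), from world to camera coordinates, as OpenCV has them; the wrist camera has in their place "T_tool_cam" (4x4, takes a point from camera to tool coordinates, whose origin is the TCP and whose axes are the tool frame's). Camera axes: x right, y down, z forward; pixel columns grow to the right and rows downward; lengths in m; the calibration is good to about 2 mm. A picture is of the moment at which its call begins: read the wrist's pose just before it. camera_params takes no time and is no camera call.
- ctrl.finish_job(): hands the job in, once; it reports no verdict.
Trained networks look in the newest picture that a camera, given by its name, has taken for a name from the list of things; names that differ only in an ending like _2 or _b are one class to them, and where a whole thing is asked for, a point or a joint stands for the part that bears it (a point fixed in the world has none). Each returns a list of dicts, best first, with "score" (0 to 1); they miss things now and then, are a little off and sometimes report something else, mostly with a low value. They report only what shows in the picture. A call takes as long as a camera call.
- ctrl.look_for(thing, camera): "box" ([centre column, centre row, width, height] in pixels, round what is visible of it).
- ctrl.silhouettes(thing, camera): "mask" (400x640 bool, what is visible of it) and "box" ([centre column, centre row, width, height] in pixels, round what is visible of it).
- ctrl.tip_of(thing, camera): "centre" ([row, column] in pixels: a listed point, or the origin of a listed thing).
The state is a dict: "t": time; "q": joint angles; "dq": joint speeds; "effort": joint torques, N m; "tool_pos": TCP position; "tool_rot": TCP orientation; "contact_force": force on the tool from outside, world axes, zero at the start; "wrist_torque": the same for the moment, N m; "opening": finger opening in m.
Only numpy, scipy, OpenCV 4.12 (cv2) and the standard library are available. Lean on these libraries where they do the work, as an engineer would, in place of code of your own. Each camera call takes 0.05 s, during which the arm holds its last target.

## Working session

There is one attempt and no reset: what is moved stays moved. The work goes in short steps, Python scripts to look and compute and a shell command to move; the robot and the scene stay as the last step left them, time stands still between calls to the robot, and variables do not carry over. Pictures are saved under pics/ and viewed, and the job is handed in when it is done.

```bash
ls; mkdir -p pics
python3 - <<'E'
from station import ctrl
import cv2,numpy as np
o=ctrl.get_obs(); print({k:np.round(v,3) for k,v in o.items()})
for n in ["side","top","wrist"]:
    im=ctrl.get_image(n); cv2.imwrite(f"pics/{n}0.png",im[:,:,::-1])
    print(n,ctrl.camera_params(n))
E
```

```text
pics
{'t': np.float64(0.0), 'q': array([-1.38 ,  0.053,  1.614,  0.   ,  1.476, -0.119]), 'dq': array([-0.   ,  0.001, -0.001, -0.002,  0.   , -0.   ]), 'effort': array([-2.0000e-03, -3.9368e+01, -3.7018e+01, -0.0000e+00,  7.0000e-03,
        0.0000e+00]), 'tool_pos': array([ 0.19 , -0.595,  0.23 ]), 'tool_rot': array([ 2.055,  0.323, -2.055]), 'contact_force': array([-0.409, -0.001,  0.316]), 'wrist_torque': array([ 0.004,  0.008, -0.012]), 'opening': np.float64(0.085)}
side {'vertical_fov': 49.71542334477325, 'cx': 323.2969409305303, 'cy': 197.99316322502932, 'rvec': array([ 0.08517385, -2.64372437,  1.59529569]), 'tvec': array([0.51668097, 0.17950976, 1.27587932])}
top {'vertical_fov': 42.9910563021353, 'cx': 317.39348368114406, 'cy': 196.41739361209787, 'rvec': array([ 2.14322735, -2.13855137,  0.17813297]), 'tvec': array([-0.05191864,  0.54265447,  1.422859  ])}
wrist {'vertical_fov': 59.9587444006164, 'cx': 318.7742407401427, 'cy': 190.25567715959608, 'T_tool_cam': array([[-4.19146124e-04, -2.97262227e-01,  9.54795786e-01,
        -1.41657574e-01],
       [ 9.99999635e-01, -8.34854613e-04,  1.79069946e-04,
        -4.87418743e-04],
       [ 7.43884935e-04,  9.54795513e-01,  2.97262469e-01,
        -7.63311479e-02],
       [ 0.00000000e+00,  0.00000000e+00,  0.00000000e+00,
         1.00000000e+00]])}
```

View pics/side0.png

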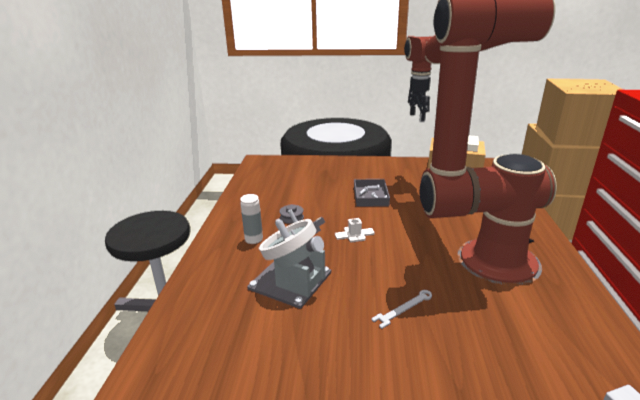

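View pics/top0.png

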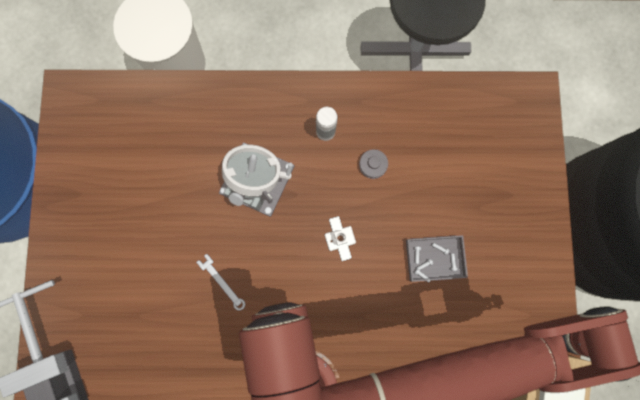

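View pics/wrist0.png

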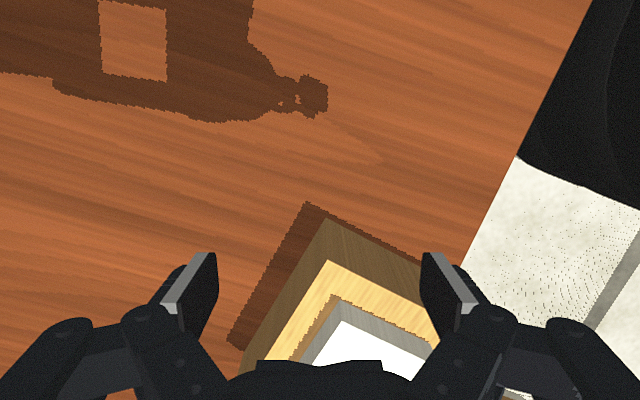

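The side view has the housing at about (290,250), cover at (355,232). In the top view the housing face is at (252,170) and the cover at (341,238). The wrist camera shows only the bench edge. Next I'll measure the points.

```bash
cat > h.py <<'E'
from station import ctrl
import cv2,numpy as np
from scipy.spatial.transform import Rotation as R
from scipy.optimize import least_squares
H,W=400,640
def cam(n,obs=None):
    p=ctrl.camera_params(n); f=H/2/np.tan(np.radians(p["vertical_fov"])/2)
    K=np.array([[f,0,p["cx"]],[0,f,p["cy"]],[0,0,1]])
    if "rvec" in p:
        Rw=R.from_rotvec(p["rvec"]).as_matrix(); t=np.array(p["tvec"])
    else:
        o=obs or ctrl.get_obs(); T=np.eye(4);T[:3,:3]=R.from_rotvec(o["tool_rot"]).as_matrix();T[:3,3]=o["tool_pos"]
        M=np.linalg.inv(T@np.array(p["T_tool_cam"])); Rw,t=M[:3,:3],M[:3,3]
    return K,Rw,t
def proj(c,X):
    K,Rw,t=c; x=K@(Rw@np.asarray(X)+t); return x[:2]/x[2]
def ray(c,uv):
    K,Rw,t=c; d=Rw.T@np.linalg.solve(K,[uv[0],uv[1],1]); return -Rw.T@t,d/np.linalg.norm(d)
def atz(c,uv,z):
    o,d=ray(c,uv); return o+d*(z-o[2])/d[2]
def tri(obs):
    A=np.zeros((3,3));b=np.zeros(3)
    for c,uv in obs:
        o,d=ray(c,uv);P=np.eye(3)-np.outer(d,d);A+=P;b+=P@o
    X=np.linalg.solve(A,b); return X,[np.round(proj(c,X)-uv,1) for c,uv in obs]
E
python3 - <<'E'
from h import *
for th in ["shaft_tip","pin_tip","lock_mark","lock_peg","housing","cover","boss_top","pin_hole","pulley","spray_can","wrench","bolt_tray"]:
    ob=[]
    for n in ["side","top"]:
        r=ctrl.tip_of(th,n); c=cam(n)
        print(th,n,[(np.round(x["centre"][::-1],1),round(x["score"],2)) for x in r[:3]])
        if r: ob.append((c,np.array(r[0]["centre"][::-1])))
    if len(ob)==2: X,e=tri(ob); print("   ",np.round(X,4),e)
print(ctrl.get_obs()["t"])
E
```

```text
shaft_tip side [(array([276.1, 215.8]), 0.7)]
shaft_tip top [(array([252. , 155.1]), 0.58)]
    [0.6276 0.1211 0.1998] [array([0.5, 0.1]), array([-0. , -0.5])]
pin_tip side [(array([290.6, 226.6]), 0.7)]
pin_tip top [(array([248.3, 170.3]), 0.69)]
    [0.5907 0.1329 0.1756] [array([-0.1, -0. ]), array([0. , 0.1])]
lock_mark side [(array([318.5, 218.1]), 0.65), (array([369.1, 193.4]), 0.32)]
lock_mark top [(array([268. , 194.6]), 0.94)]
    [0.5244 0.08   0.1722] [array([-0.8, -0.1]), array([-0. ,  0.8])]
lock_peg side [(array([287.7, 212.5]), 0.84)]
lock_peg top [(array([292.3, 164.4]), 0.94)]
    [0.6147 0.0179 0.1511] [array([0.6, 0.1]), array([-0. , -0.7])]
housing side []
housing top [(array([250.6, 168.5]), 0.57)]
cover side [(array([353.5, 233.7]), 0.73), (array([315.9, 217.6]), 0.32)]
cover top [(array([337.4, 237.8]), 0.97)]
    [ 0.4272 -0.1098  0.0043] [array([0.2, 0. ]), array([ 0. , -0.2])]
boss_top side [(array([355.2, 224.4]), 0.85)]
boss_top top [(array([338.7, 237. ]), 0.68)]
    [ 0.4246 -0.1118  0.0387] [array([-0.5, -0.1]), array([-0. ,  0.5])]
pin_hole side [(arra
[... 159 characters left out ...]
 0.1, -1.4])]
pulley side [(array([287.7, 217.7]), 0.9)]
pulley top [(array([369.6, 166. ]), 0.8)]
    [ 6.507e-01 -2.076e-01 -3.000e-04] [array([2.2, 0.4]), array([-0.1, -2.5])]
spray_can side [(array([256.4, 236.6]), 0.69)]
spray_can top [(array([327.2, 132.1]), 0.84), (array([252. , 166.3]), 0.67)]
    [ 0.7443 -0.0806  0.0028] [array([-0.8, -0.2]), array([0.1, 0.8])]
wrench side [(array([405.4, 309.4]), 0.66)]
wrench top [(array([220.9, 284.4]), 0.81)]
    [ 0.2916  0.2282 -0.0039] [array([0.1, 0. ]), array([ 0. , -0.1])]
bolt_tray side [(array([371.5, 195.3]), 0.6)]
bolt_tray top [(array([433.5, 258.7]), 0.8)]
    [ 0.3647 -0.39    0.0013] [array([-0.5, -0. ]), array([-0. ,  0.6])]
1.35
```

```bash
cat >> h.py <<'E'
def Hframe(x,y,psi,zt=0.140):
    d=np.array([np.cos(psi),np.sin(psi),0]);k=np.array([0,0,1.]);s,c=.5,np.sqrt(3)/2
    Z=s*d+c*k; X=-c*d+s*k; Y=np.cross(Z,X)
    return np.column_stack([X,Y,Z]),np.array([x,y,zt])
E
python3 - <<'E'
from h import *
cs={n:cam(n) for n in ["side","top"]}
a=np.radians
L={"shaft":[0,0,.058],"pin":[.027,0,.020],"mark":[.1*np.cos(a(54)),.1*np.sin(a(54)),.002],"peg":[.1*np.cos(2.094),.1*np.sin(2.094),.048],"o":[0,0,0]}
M=[("shaft","side",276.1,215.8),("shaft","top",252,155.1),("pin","side",290.6,226.6),("pin","top",248.3,170.3),("mark","top",268,194.6),("peg","side",287.7,212.5),("peg","top",292.3,164.4),("mark","side",318.5,218.1)]
def f(p):
    Rm,o=Hframe(*p); return np.concatenate([proj(cs[n],Rm@np.array(L[k])+o)-[u,v] for k,n,u,v in M])
best=min((least_squares(f,[.6,.12,s],loss="soft_l1") for s in np.arange(0,6.3,.7)),key=lambda r:r.cost)
print(best.x,best.cost); print([(m[0],m[1],np.round(e,1)) for m,e in zip(M,f(best.x).reshape(-1,2))])
Rm,o=Hframe(*best.x);print(Rm)
for k in L: print(k,np.round(Rm@np.array(L[k])+o,4))
im=cv2.imread("pics/top0.png")
cv2.imwrite("pics/topz.png",cv2.resize(im[120:280,200:360],None,fx=3.7,fy=3.7,interpolation=cv2.INTER_CUBIC))
im=cv2.imread("pics/side0.png")
cv2.imwrite("pics/sidez.png",cv2.resize(im[180:310,230:390],None,fx=4,fy=4,interpolation=cv2.INTER_CUBIC))
E
```

```text
[ 0.6038455   0.12628332 -0.52608427] 10.336276155060268
[('shaft', 'side', array([0.8, 1.4])), ('shaft', 'top', array([ 4. , -0.1])), ('pin', 'side', array([-0.6,  1.5])), ('pin', 'top', array([ 0.2, -0.1])), ('mark', 'top', array([-0.5,  2.5])), ('peg', 'side', array([-0.8, -1.6])), ('peg', 'top', array([ 0. , -2.5])), ('mark', 'side', array([0.8, 0.5]))]
[[-7.48921435e-01 -5.02150952e-01  4.32389992e-01]
 [ 4.34875481e-01 -8.64779985e-01 -2.51075476e-01]
 [ 5.00000000e-01  2.77555756e-17  8.66025404e-01]]
shaft [0.6289 0.1117 0.1902]
pin [0.5923 0.133  0.1708]
mark [0.5201 0.0814 0.1711]
peg [0.6185 0.0176 0.1566]
o [0.6038 0.1263 0.14  ]
```

View pics/topz.png

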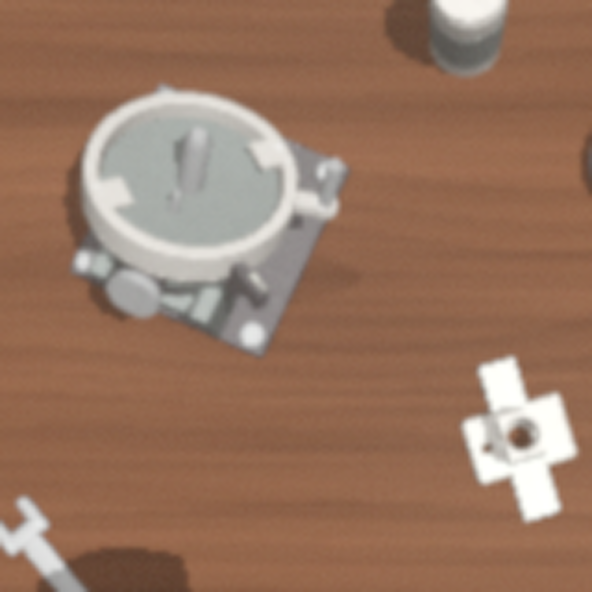

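View pics/sidez.png

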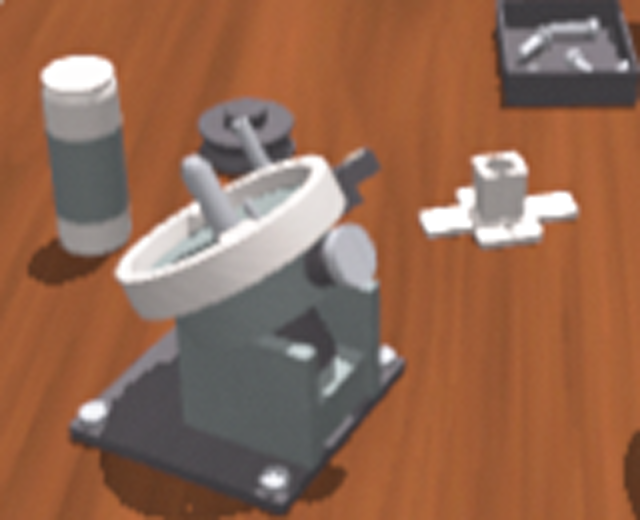

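The zooms show the peg at top-image (290,165), the cover's pin hole to its left at (331,241), and a foot edge that suggests a yaw of about -25°. I'll move the wrist camera over the cover, then work out the rest.

```bash
cat >> h.py <<'E'
def tool():
    o=ctrl.get_obs(); return R.from_rotvec(o["tool_rot"]).as_matrix(),np.array(o["tool_pos"]),o
def todo(Rt,pt):
    """shift in current tool axes, turn rotvec deg in tool axes"""
    Rm,p,o=tool()
    return Rm.T@(np.array(pt)-p), np.degrees(R.from_matrix(Rm.T@Rt).as_rotvec())
def Rdown(yaw): # tool x down, tool y at yaw
    y=np.array([np.cos(yaw),np.sin(yaw),0]);x=np.array([0,0,-1.]);return np.column_stack([x,y,np.cross(x,y)])
E
python3 - <<'E'
from h import *
Rm,p,o=tool(); print(np.round(Rm,3),p)
for yw in (14,194): print(yw,[np.round(v,4) for v in todo(Rdown(np.radians(yw)),[.425,-.112,.20])])
E
```

```text
[[ 0.     0.305 -0.952]
 [-0.    -0.952 -0.305]
 [-1.     0.    -0.   ]] [ 0.19054356 -0.59523245  0.23133   ]
14 [array([ 0.0313, -0.3888, -0.3706]), array([-8.62504e+01, -4.00000e-04, -1.20000e-03])]
194 [array([ 0.0313, -0.3888, -0.3706]), array([ 9.37496e+01, -1.20000e-03,  4.00000e-04])]
```

```bash
python3 -m handwheel '[[0.085,[0,-0.028,-0.0265],[0,0,0]],[0.085,[0,-0.028,-0.0265],[0,0,0]],[0.085,[0,-0.028,-0.0265],[0,0,0]],[0.085,[0,-0.028,-0.0265],[0,0,0]],[0.085,[0,-0.028,-0.0265],[0,0,0]],[0.085,[0,-0.028,-0.0265],[0,0,0]],[0.085,[0,-0.028,-0.0265],[0,0,0]],[0.085,[0,-0.028,-0.0265],[0,0,0]],[0.085,[0,-0.028,-0.0265],[0,0,0]],[0.085,[0,-0.028,-0.0265],[0,0,0]]]'
python3 - <<'E'
from h import *
print([np.round(v,4) for v in todo(Rdown(np.radians(14)),[.425,-.112,.20])])
E
```

```text
t: 2.18
tool_pos: [0.3579, -0.2461, 0.2316]
tool_rot: [2.055, 0.319, -2.054]
contact_force: [0.2, 0.2, 0.2]
opening: 0.0853
[array([ 0.0315, -0.1074, -0.1047]), array([-8.62861e+01,  1.20000e-02, -6.75000e-02])]
```

```bash
python3 -m handwheel '[[0.085,[0.006,-0.027,-0.026],[0,0,0]],[0.085,[0.006,-0.027,-0.026],[0,0,0]],[0.085,[0.006,-0.027,-0.026],[0,0,0]],[0.085,[0.006,-0.027,-0.026],[0,0,0]],[0.085,[0,0,0],[-7.1,0,0]],[0.085,[0,0,0],[-7.1,0,0]],[0.085,[0,0,0],[-7.1,0,0]],[0.085,[0,0,0],[-7.1,0,0]],[0.085,[0,0,0],[-7.1,0,0]],[0.085,[0,0,0],[-7.1,0,0]]]'
python3 -m handwheel '[[0.085,[0,0,0],[-7.1,0,0]],[0.085,[0,0,0],[-7.1,0,0]],[0.085,[0,0,0],[-7.1,0,0]],[0.085,[0,0,0],[-7.1,0,0]],[0.085,[0,0,0],[-7.1,0,0]],[0.085,[0,0,0],[-7.1,0,0]]]'
python3 -m handwheel '[[0.085,[0,0,0],[0,0,0]]]'
python3 - <<'E'
from h import *
o=ctrl.get_obs();im=ctrl.get_image("wrist");cv2.imwrite("pics/w1.png",im[:,:,::-1])
print(o["q"],o["tool_pos"]);c=cam("wrist",o)
for th,z in [("boss_top",.052),("pin_hole",.008),("cover",0),("shaft_tip",.19),("pin_tip",.1708)]:
    for r in ctrl.tip_of(th,"wrist")[:2]:
        uv=r["centre"][::-1];print(th,np.round(uv,1),round(r["score"],2),np.round(atz(c,uv,z),4))
for r in ctrl.silhouettes("cover","wrist")[:1]:
    cv2.imwrite("pics/m1.png",r["mask"].astype(np.uint8)*255);print(r["box"],r["score"])
E
```

```text
t: 3.02
tool_pos: [0.4237, -0.1131, 0.2074]
tool_rot: [1.575, 0.922, -1.575]
contact_force: [-0.5, 0.7, 0.5]
opening: 0.085
t: 3.52
tool_pos: [0.4237, -0.1132, 0.2074]
tool_rot: [1.037, 1.31, -1.036]
contact_force: [-0.8, 0.4, 0.1]
opening: 0.0852
t: 3.6
tool_pos: [0.4237, -0.1132, 0.2074]
tool_rot: [1.04, 1.308, -1.04]
contact_force: [-1.0, 1.0, 0.3]
opening: 0.0849
[-4.31108848e-01 -4.06176530e-01  2.05471511e+00  4.78695139e-05
  1.49279848e+00 -6.59080963e-01] [ 0.423691   -0.11319501  0.20742913]
boss_top [320.2 178.5] 0.6 [ 0.4264 -0.118   0.052 ]
boss_top [484.  287.7] 0.57 [ 0.6087 -0.1902  0.052 ]
pin_hole [319.1 133.5] 0.88 [ 0.418  -0.0854  0.008 ]
cover [319.3 161.1] 0.87 [ 0.4248 -0.114   0.    ]
cover [484.4 287.1] 0.67 [ 0.6442 -0.2158  0.    ]
[631.1, 32.9, 17.7, 31.2] 0.63
```

View pics/w1.png

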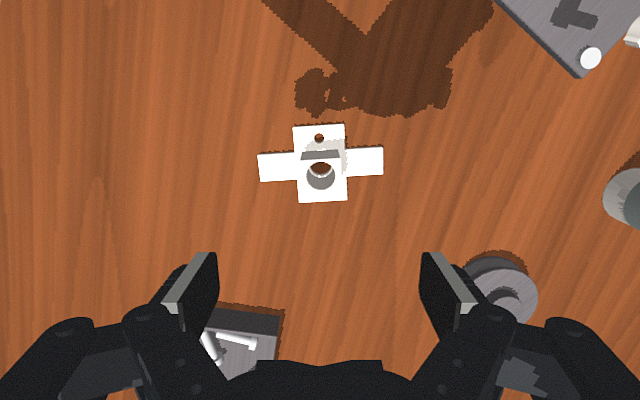

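The wrist picture shows the cover almost square to the jaws: pin hole (319,138), flange corners (293,127), (344,124), (347,200), (299,202), ear ends x=259 and x=384. I'll fit its pose to those corners.

Run:
```python
from h import *
o=ctrl.get_obs();c=cam("wrist",o)
M=[((39,25),(293,127)),((39,-25),(344,124)),((-39,-25),(347,200)),((-39,25),(299,202)),((14,63),(258,155)),((-14,63),(260,182)),((14,-63),(383,147)),((-14,-63),(384,174))]
def f(p):
    cs,sn=np.cos(p[2]),np.sin(p[2])
    return np.concatenate([proj(c,[p[0]+(cs*a-sn*b)/1e3,p[1]+(sn*a+cs*b)/1e3,.008])-uv for (a,b),uv in M])
r=least_squares(f,[.425,-.112,1.8],loss="soft_l1");print(r.x,np.degrees(r.x[2]),np.round(r.fun.reshape(-1,2),1).tolist())
print(o["t"],[np.round(v,4) for v in todo(Rdown(r.x[2]-np.pi/2),[r.x[0],r.x[1],.018])])
```

```text
[ 0.42671189 -0.11539014  1.85779938] 106.44406371540931 [[-0.1, 0.2], [0.1, -0.1], [0.2, -0.3], [0.2, 0.6], [-0.9, -0.2], [0.2, -0.3], [0.5, -0.1], [-0.3, 0.2]]
3.95 [array([0.1893, 0.0024, 0.0028]), array([-3.5541e+00,  1.0000e-03, -2.2000e-03])]
```

```bash
python3 -m handwheel '[[0.085,[0.03,0.0024,0.0028],[0,0,0]],[0.085,[0.036,0,0],[-3.55,0,0]],[0.085,[0.038,0,0],[0,0,0]],[0.085,[0.036,0,0],[0,0,0]],[0.085,[0.030,0,0],[0,0,0]],[0.085,[0.021,0,0],[0,0,0]],[0.06,[0,0,0],[0,0,0]],[0.03,[0,0,0],[0,0,0]],[0.03,[0,0,0],[0,0,0]],[0.03,[0,0,0],[0,0,0]]]' 80
python3 -m handwheel '[[0.02,[0,0,0],[0,0,0]],[0.02,[0,0,0],[0,0,0]],[0.02,[0,0,0],[0,0,0]]]' 80
```

```text
t: 4.78
tool_pos: [0.4283, -0.1163, 0.0186]
tool_rot: [0.994, 1.328, -0.994]
contact_force: [-0.6, -1.5, 0.7]
opening: 0.0385
t: 5.03
tool_pos: [0.4288, -0.1164, 0.0189]
tool_rot: [0.994, 1.327, -0.993]
contact_force: [1.6, -0.2, 7.4]
opening: 0.0349
```

```bash
python3 -m handwheel '[[0.02,[-0.01,0,0],[0,0,0]],[0.02,[-0.03,0,0],[0,0,0]],[0.02,[-0.04,0,0],[0,0,0]],[0.02,[-0.04,0,0],[0,0,0]],[0.02,[-0.04,0,0],[0,0,0]],[0.02,[-0.04,0,0],[0,0,0]],[0.02,[-0.04,0,0],[0,0,0]],[0.02,[-0.03,0,0],[0,0,0]]]' 80
cat >> h.py <<'E'
def Rhouse(Rh): return np.column_stack([-Rh[:,2],-Rh[:,1],-Rh[:,0]])
E
python3 - <<'E'
from h import *
Rh,o=Hframe(.604,.126,-.47)
d,a=todo(Rhouse(Rh),o+Rh@[-.06,0,.2]);print(np.round(d,4),np.round(a,2),np.linalg.norm(d),np.linalg.norm(a)); print(o+Rh@[-.06,0,.2],tool()[1],tool()[2]["opening"],tool()[2]["contact_force"])
E
```

```text
t: 5.7
tool_pos: [0.4265, -0.1152, 0.2904]
tool_rot: [0.995, 1.328, -0.993]
contact_force: [1.1, -0.0, -2.8]
opening: 0.0351
[ 0.008   0.349  -0.0764] [-45.45  28.51 -12.29] 0.35737258778658987 55.04202102275708
[0.73948408 0.05717871 0.28320508] [ 0.42652549 -0.11521852  0.29036658] 0.03511325949138048 [ 1.14594632 -0.02710906 -2.78323152]
```

```bash
python3 -m handwheel '[[0.02,[0,0.035,-0.0076],[0,0,0]],[0.02,[0,0.035,-0.0076],[0,0,0]],[0.02,[0,0.035,-0.0076],[0,0,0]],[0.02,[0,0.035,-0.0076],[0,0,0]],[0.02,[0,0.035,-0.0076],[0,0,0]],[0.02,[0,0.035,-0.0076],[0,0,0]],[0.02,[0,0.035,-0.0076],[0,0,0]],[0.02,[0,0.035,-0.0076],[0,0,0]],[0.02,[0,0.035,-0.0076],[0,0,0]],[0.02,[0.008,0.034,-0.0076],[0,0,0]]]' 80
python3 -m handwheel '[[0.02,[0,0,0],[-5.68,3.56,-1.54]],[0.02,[0,0,0],[-5.68,3.56,-1.54]],[0.02,[0,0,0],[-5.68,3.56,-1.54]],[0.02,[0,0,0],[-5.68,3.56,-1.54]],[0.02,[0,0,0],[-5.68,3.56,-1.54]],[0.02,[0,0,0],[-5.68,3.56,-1.54]],[0.02,[0,0,0],[-5.68,3.56,-1.54]],[0.02,[0,0,0],[-5.68,3.56,-1.54]],[0.02,[0,0,0],[0,0,0]]]' 80
python3 - <<'E'
from h import *
Rh,o=Hframe(.604,.126,-.47)
d,a=todo(Rhouse(Rh),o+Rh@[-.06,0,.2]);print(np.round(d,4),np.round(a,2))
ob=ctrl.get_obs();print(ob["q"],ob["opening"])
im=ctrl.get_image("wrist");cv2.imwrite("pics/w2.png",im[:,:,::-1])
c=cam("wrist",ob)
for th in ["shaft_tip","pin_tip","lock_mark","lock_peg","boss_top","cover","pin_hole","housing"]:
    print(th,[(np.round(r["centre"][::-1],1),round(r["score"],2)) for r in ctrl.tip_of(th,"wrist")[:2]])
E
```

```text
t: 6.53
tool_pos: [0.7412, 0.0578, 0.2799]
tool_rot: [0.995, 1.33, -0.993]
contact_force: [0.5, 0.2, -1.5]
opening: 0.035
t: 7.28
tool_pos: [0.74, 0.0561, 0.2746]
tool_rot: [0.49, 2.058, -0.284]
contact_force: [0.9, 0.2, -4.2]
opening: 0.0349
[-0.0069  0.0007 -0.0052] [-0.04 -0.48  0.15]
[-0.09431528  0.62651132  0.89895918  0.21543342  2.10760558 -1.13112396] 0.034931941805294506
shaft_tip [(array([325.4,  92.2]), 0.73)]
pin_tip [(array([323.3,  62.6]), 0.73)]
lock_mark [(array([229.4,  28.3]), 0.71), (array([318.5, 236.4]), 0.22)]
lock_peg [(array([214.3, 138.9]), 0.8)]
boss_top [(array([317.1, 295.8]), 0.67)]
cover [(array([317.4, 236.5]), 0.8)]
pin_hole []
housing [(array([324.4,  95. ]), 0.87)]
```

View pics/w2.png

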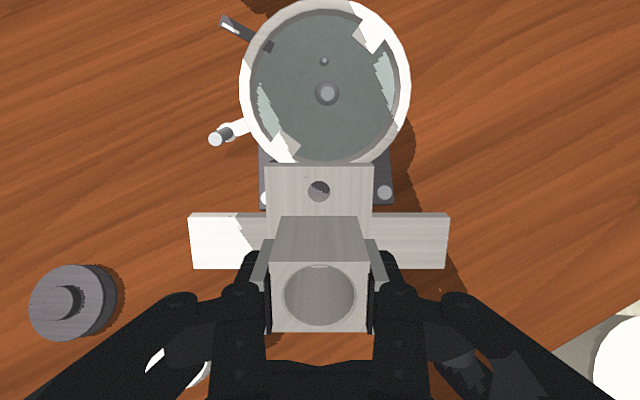

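The picture shows the shaft tip (327,92), pin (324,61), peg (214,139), mark (229,28), with the cover in hand and pin hole (319,191). I'll zoom in to get these more exactly.

Run:
```python
import cv2
im=cv2.imread("pics/w2.png")
cv2.imwrite("pics/w2a.png",cv2.resize(im[0:150,200:420],None,fx=3.6,fy=3.6,interpolation=cv2.INTER_CUBIC))
cv2.imwrite("pics/w2b.png",cv2.resize(im[150:340,180:460],None,fx=2.8,fy=2.8,interpolation=cv2.INTER_CUBIC))
```

```text
(no output)
```

View pics/w2a.png

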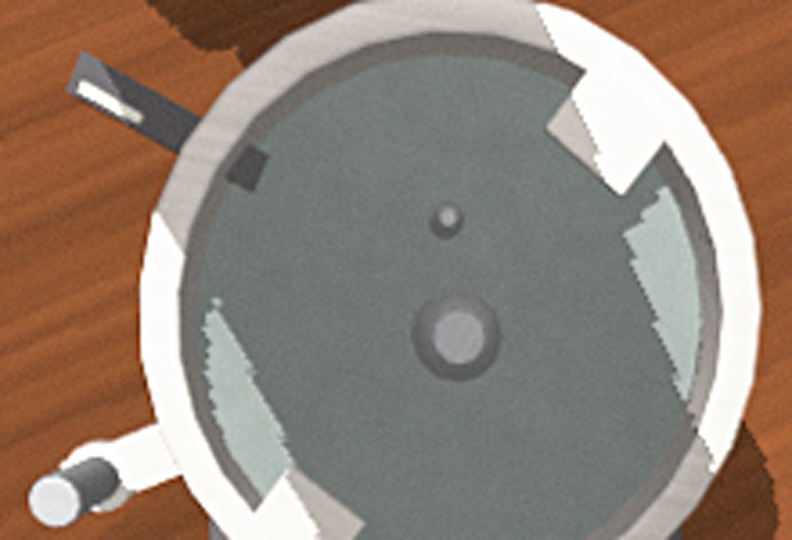

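View pics/w2b.png

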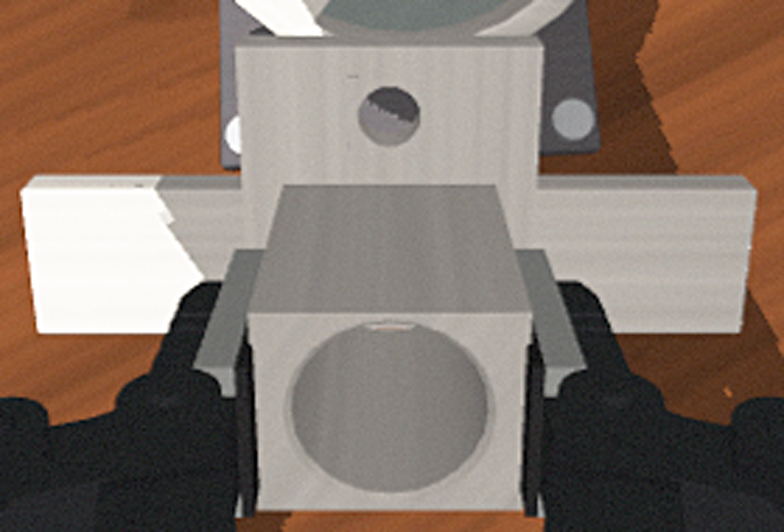

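```bash
cat >> h.py <<'E'
a54=np.radians(54)
HP={"shaft":[0,0,.058],"pin":[.027,0,.020],"mark":[.1*np.cos(a54),.1*np.sin(a54),.002],"peg":[.1*np.cos(2.094),.1*np.sin(2.094),.048]}
CP={"ft+":(39,25,8),"ft-":(39,-25,8),"ph":(27,0,8),"e1":(14,63,8),"e2":(14,-63,8),"e3":(-14,63,8),"e4":(-14,-63,8),"b1":(15,18,52),"b2":(15,-18,52),"b3":(15,18,8),"b4":(15,-18,8),"fu+":(39,25,0),"fu-":(39,-25,0),"b5":(-15,18,52),"b6":(-15,-18,52)}
def camT():
    p=ctrl.camera_params("wrist");f=H/2/np.tan(np.radians(p["vertical_fov"])/2)
    K=np.array([[f,0,p["cx"]],[0,f,p["cy"]],[0,0,1]]);M=np.linalg.inv(p["T_tool_cam"]);return K,M[:3,:3],M[:3,3]
R0=np.array([[0,0,-1.],[0,-1,0],[-1,0,0]])  # cover->tool nominal
def fitcover(px):
    ct=camT()
    def f(p):
        Rc=R0@R.from_rotvec(p[3:]).as_matrix()
        return np.concatenate([proj(ct,Rc@(np.array(CP[k])/1e3)+p[:3])-uv for k,uv in px.items()])
    r=least_squares(f,[.018,0,0,0,0,0],loss="soft_l1",x_scale=[.01]*3+[.1]*3);return r.x,r.fun.reshape(-1,2)
E
python3 - <<'E'
from h import *
z=lambda u,v:np.array([180+u/2.8-.32,150+v/2.8-.32])
px={"ft+":z(237,46),"ft-":z(541,46),"ph":z(389,116),"e1":z(22,188),"e2":z(755,188),"e3":z(38,333),"e4":z(741,332),"b1":z(249,313),"b2":z(531,313),"b3":z(284,185),"b4":z(495,185),"fu-":z(541,37)}
x,res=fitcover(px);print("cover in tool",np.round(x[:3],4),np.degrees(x[3:]).round(2));print({k:r.round(1).tolist() for k,r in zip(px,res)})
z=lambda u,v:np.array([200+u/3.6-.36,v/3.6-.36])
o=ctrl.get_obs();c=cam("wrist",o)
hp={"shaft":z(460,337),"pin":z(448,216),"peg":z(55,500),"mark":z(110,102)}
circ=[(z(140,300),.078),(z(761,305),.078),(z(180,300),.068),(z(722,305),.068)]
def f(p):
    Rh,oo=Hframe(*p[:3],zt=p[3] if len(p)>3 else .14)
    r=[proj(c,Rh@np.array(HP[k])+oo)-uv for k,uv in hp.items()]
    for uv,rad in circ:  # extreme left/right of circle
        th=np.linspace(0,2*np.pi,361);P=np.array([proj(c,Rh@np.array([rad*np.cos(t),rad*np.sin(t),.0145])+oo) for t in th])
        r.append([ (P[:,0].min() if uv[0]<325 else P[:,0].max())-uv[0],0])
    return np.concatenate(r)
for p0 in ([.604,.126,-.47],[.604,.126,-.47,.14]):
    r=least_squares(f,p0,loss="soft_l1",x_scale=[.01,.01,.1,.01][:len(p0)]);print(r.x,np.degrees(r.x[2]));print(r.fun.reshape(-1,2).round(1).tolist())
print(o["t"])
E
```

```text
cover in tool [0.0212 0.0006 0.0001] [ 0.09 -0.58 -0.09]
{'ft+': [-0.2, 0.2], 'ft-': [0.6, 0.3], 'ph': [0.2, 0.2], 'e1': [-0.3, 0.3], 'e2': [0.8, 0.3], 'e3': [0.4, 0.1], 'e4': [-0.7, 0.4], 'b1': [0.1, -0.1], 'b2': [0.0, -0.1], 'b3': [0.1, -0.6], 'b4': [-0.0, -0.6], 'fu-': [-1.9, -0.5]}
[ 0.60085257  0.13364621 -0.45771784] -26.225300675220662
[[-1.7, -0.1], [0.4, 0.1], [10.0, 16.0], [2.9, -3.8], [-0.1, 0.0], [-0.5, 0.0], [-0.2, 0.0], [-0.8, 0.0]]
[ 0.60166089  0.1332181  -0.4570304   0.14159827] -26.185913145378922
[[-1.6, -0.0], [0.4, -0.0], [9.5, 16.5], [2.4, -4.1], [-0.6, 0.0], [-0.0, 0.0], [-0.6, 0.0], [-0.3, 0.0]]
7.7333
```

Run:
```python
from h import *
z=lambda u,v:np.array([200+u/3.6-.36,v/3.6-.36])
o=ctrl.get_obs();c=cam("wrist",o)
circ=[(z(140,300),.078),(z(761,305),.078),(z(180,300),.068),(z(722,305),.068)]
def run(hp,free):
  def f(p):
    Rh,oo=Hframe(*p[:3]);D=dict(HP);D["peg"]=[.1*np.cos(p[3]),.1*np.sin(p[3]),.048];D["pegb"]=[.1*np.cos(p[3]),.1*np.sin(p[3]),.004]
    if free: Rh=Rh@R.from_rotvec([p[4],p[5],0]).as_matrix()
    r=[proj(c,Rh@np.array(D[k])+oo)-uv for k,uv in hp.items()]
    for uv,rad in circ:
        th=np.linspace(0,2*np.pi,361);P=np.array([proj(c,Rh@np.array([rad*np.cos(t),rad*np.sin(t),.0145])+oo) for t in th])
        r.append([ (P[:,0].min() if uv[0]<325 else P[:,0].max())-uv[0],0])
    return np.concatenate(r)
  r=least_squares(f,[.604,.126,-.47,2.]+[0,0]*free,loss="linear",x_scale=.1);print(r.x.round(4),np.degrees(r.x[2:]).round(2),"ring",2.094-r.x[3]);print(dict(zip(list(hp)+["c"]*4,r.fun.reshape(-1,2).round(1).tolist())))
hp={"shaft":z(460,337),"pin":z(448,216),"peg":z(55,500),"mark":z(110,102),"pegb":z(100,478)}
run(hp,0);run(hp,1)
hp.pop("mark");run(hp,0);run(hp,1)
```

```text
[ 0.6012  0.1336 -0.4137  1.8968] [-23.7  108.68] ring 0.19716978056244305
{'shaft': [0.0, 0.2], 'pin': [-0.2, 0.5], 'peg': [1.0, 0.1], 'mark': [0.4, 0.1], 'pegb': [0.2, -0.8], 'c': [-0.7, 0.0]}
[ 6.015e-01  1.334e-01 -4.161e-01  1.899e+00  1.100e-03  1.060e-02] [-2.3840e+01  1.0881e+02  6.0000e-02  6.1000e-01] ring 0.19499001968781982
{'shaft': [-0.0, -0.2], 'pin': [-0.2, 0.6], 'peg': [0.8, -0.1], 'mark': [0.7, 0.3], 'pegb': [0.1, -0.4], 'c': [-0.7, 0.0]}
[ 0.6012  0.1336 -0.4231  1.905 ] [-24.24 109.15] ring 0.1890336918261255
{'shaft': [-0.2, 0.3], 'pin': [-0.0, 0.5], 'peg': [1.0, 0.1], 'pegb': [0.4, -0.8], 'c': [-0.6, 0.0]}
[ 6.0190e-01  1.3340e-01 -4.2240e-01  1.9032e+00 -6.0000e-04  1.8600e-02] [-2.4200e+01  1.0904e+02 -3.0000e-02  1.0700e+00] ring 0.19084208032950434
{'shaft': [-0.2, -0.3], 'pin': [0.0, 0.8], 'peg': [0.6, -0.2], 'pegb': [0.2, -0.2], 'c': [-0.5, 0.0]}
```

```bash
cat >> h.py <<'E'
HX=(.6012,.1336,-.415); CT=np.array([.0212,.0006,.0001])
def goal(off,hx=HX,ct=CT):
    Rh,o=Hframe(*hx);Rt=Rhouse(Rh);return Rt,o+Rh@np.array(off)-Rt@ct
E
python3 - <<'E'
from h import *
for h in (.075,):
    d,a=todo(*goal([0,0,h]));print(d.round(4),a.round(2),goal([0,0,h])[1])
Rh,o=Hframe(*HX);print("cover in H now",Rh.T@(tool()[0]@CT+tool()[1]-o))
E
```

```text
[ 0.1038  0.0079 -0.0672] [-2.77 -0.1  -1.56] [0.64489593 0.11369241 0.22336164]
cover in H now [-0.06682389  0.01341389  0.17839851]
```

```bash
python3 -m handwheel '[[0.02,[0.02,0.004,-0.022],[-2.77,-0.1,-1.56]],[0.02,[0.03,0.004,-0.025],[0,0,0]],[0.02,[0.03,0,-0.02],[0,0,0]],[0.02,[0.015,0,0],[0,0,0]],[0.02,[0,0,0],[0,0,0]],[0.02,[0,0,0],[0,0,0]]]' 80
python3 - <<'E'
from h import *
d,a=todo(*goal([0,0,.068]));print(d.round(4),a.round(2))
Rh,o=Hframe(*HX);print("cover in H now",Rh.T@(tool()[0]@CT+tool()[1]-o))
ob=ctrl.get_obs();print(ob["t"],ob["contact_force"],ob["opening"])
for n in ["wrist","side","top"]:
    cv2.imwrite(f"pics/{n}3.png",ctrl.get_image(n)[:,:,::-1])
im=cv2.imread("pics/side3.png");cv2.imwrite("pics/side3z.png",cv2.resize(im[160:290,230:390],None,fx=4,fy=4,interpolation=cv2.INTER_CUBIC))
E
```

```text
t: 8.23
tool_pos: [0.6466, 0.108, 0.2298]
tool_rot: [0.433, 2.062, -0.251]
contact_force: [1.3, 0.5, -2.8]
opening: 0.0353
[ 0.0145  0.0046 -0.0001] [-0.   -0.13  0.06]
cover in H now [-0.00010536  0.00458232  0.08247885]
8.2333 [ 1.28036795  0.5277075  -2.80427498] 0.03526406785187302
```

View pics/wrist3.png

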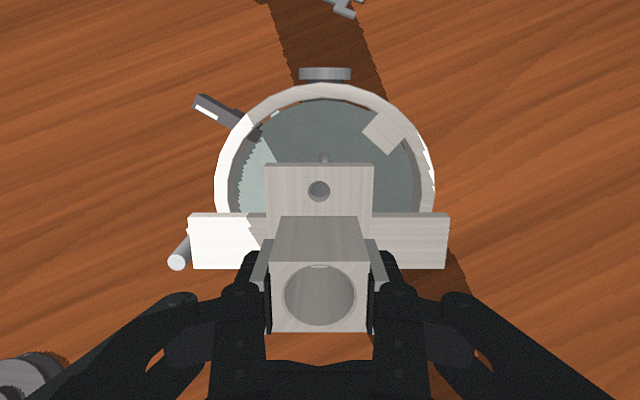

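View pics/side3z.png

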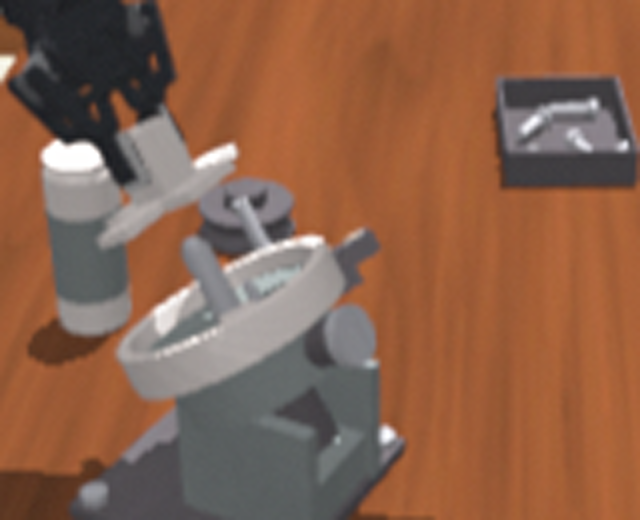

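The wrist view shows the pin tip just above the flange at (325,156), mark (206,106) and peg top (177,262). The side view shows the cover clear of the shaft tip. Next I compare the model's predictions with these.

Run:
```python
from h import *
o=ctrl.get_obs();c=cam("wrist",o);Rh,oo=Hframe(*HX)
al=2.094-.195
for k,p in {**HP,"peg":[.1*np.cos(al),.1*np.sin(al),.048]}.items(): print(k,proj(c,Rh@np.array(p)+oo).round(1))
th=np.linspace(0,2*np.pi,361)
for rad in(.078,.068):
  P=np.array([proj(c,Rh@np.array([rad*np.cos(t),rad*np.sin(t),.0145])+oo) for t in th]);print(rad,P[:,0].min(),P[:,0].max(),P[:,1].min())
im=cv2.imread("pics/wrist3.png");cv2.imwrite("pics/w3z.png",cv2.resize(im[60:280,160:450],None,fx=2.7,fy=2.7,interpolation=cv2.INTER_CUBIC))
```

```text
shaft [326.1 214.6]
pin [325.1 156.1]
mark [207.8 105.6]
peg [178.3 255.8]
0.078 214.08752629543156 435.5555497171077 75.99633855082502
0.068 228.39048156345794 421.2519622008278 92.22117169720288
```

View pics/w3z.png

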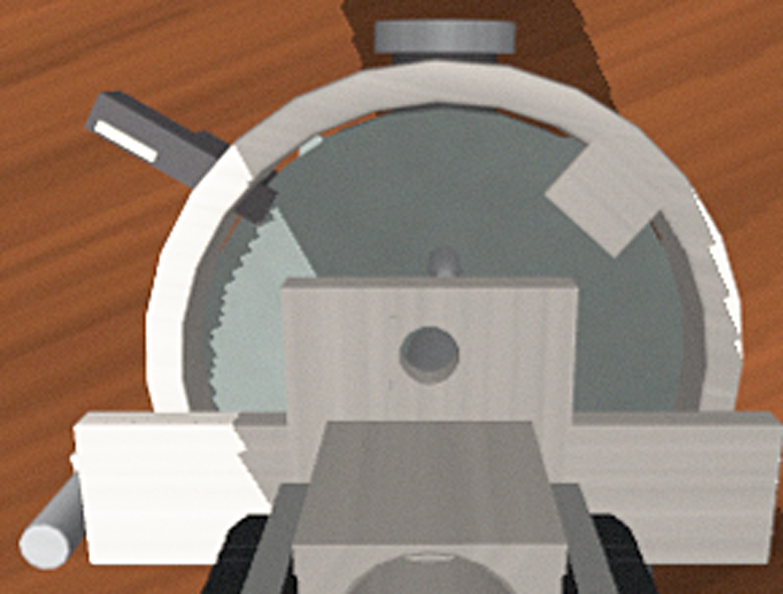

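Run:
```python
from h import *
for i in range(2):
    o=ctrl.get_obs();print(o["t"],o["tool_pos"].round(5),o["tool_rot"].round(4),np.abs(o["dq"]).max().round(4))
    im=ctrl.get_image("wrist")
cv2.imwrite("pics/w4.png",im[:,:,::-1]);cv2.imwrite("pics/w4z.png",cv2.resize(im[60:280,160:450,::-1],None,fx=2.7,fy=2.7,interpolation=cv2.INTER_CUBIC))
a=cv2.imread("pics/wrist3.png");print(np.abs(a.astype(int)-im[:,:,::-1]).mean())
for th in ["shaft_tip","lock_peg","lock_mark"]:
    for n in["side"]:
        ctrl.get_image(n) if th=="shaft_tip" else 0
        print(th,n,[(np.round(r["centre"][::-1],1),round(r["score"],2)) for r in ctrl.tip_of(th,n)[:2]])
```

```text
8.3833 [0.64884 0.10718 0.23172] [ 0.4344  2.057  -0.2499] 0.0062
8.4333 [0.64885 0.10712 0.23158] [ 0.4344  2.0572 -0.2499] 0.0066
5.6168528645833335
shaft_tip side [(array([277.6, 217.4]), 0.97)]
lock_peg side [(array([285.2, 211.1]), 0.85), (array([276.4, 214.7]), 0.28)]
lock_mark side [(array([316.5, 217.2]), 0.69)]
```

The arm was still settling when that picture was taken, so I'll remeasure from the settled one.

View pics/w4z.png

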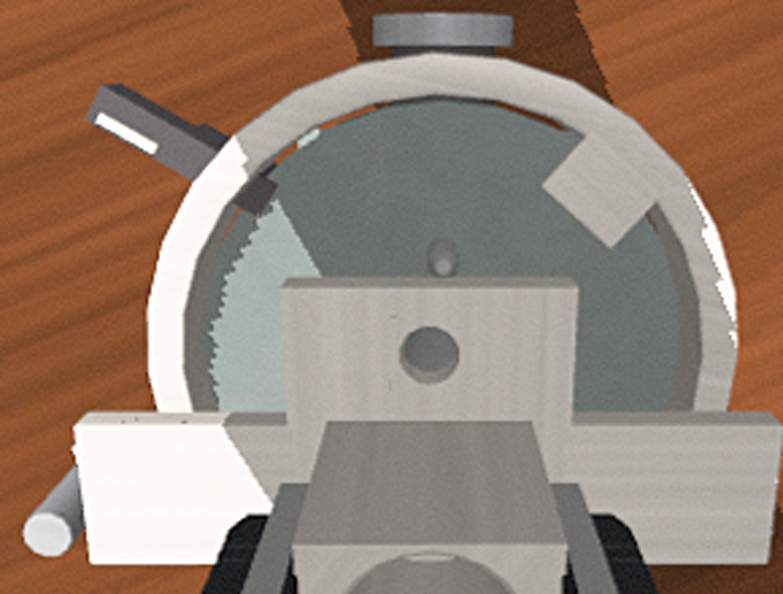

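The pin tip is now visible at zoom (443,266), mark (127,133), peg top (49,534), and ring top rows 54 and 96. I'll refit with these.

```bash
cat > fit4.py <<'E'
from h import *
z=lambda u,v:np.array([160+u/2.7-.31,60+v/2.7-.31])
o=ctrl.get_obs();c0=cam("wrist",o)
hp={"pin":z(443,266),"mark":z(127,133),"peg":z(49,534)}
circ=[(.078,z(147,0)[0],z(738,0)[0],z(0,54)[1]),(.068,z(184,0)[0],z(702,0)[0],z(0,96)[1])]
th=np.linspace(0,2*np.pi,721)
def f(p,fc):
    c=c0
    if fc: # camera small correction
        K,Rw,t=c0; dR=R.from_rotvec(p[4:7]).as_matrix(); c=(K,dR@Rw,dR@t+p[7:10])
    Rh,oo=Hframe(*p[:3]);D=dict(HP);D["peg"]=[.1*np.cos(p[3]),.1*np.sin(p[3]),.048]
    r=[proj(c,Rh@np.array(D[k])+oo)-uv for k,uv in hp.items()]
    for rad,l,rt,tp in circ:
        P=np.array([proj(c,Rh@np.array([rad*np.cos(t),rad*np.sin(t),.0145])+oo) for t in th]);r.append([P[:,0].min()-l,P[:,0].max()-rt]);r.append([P[:,1].min()-tp,0])
    r=np.concatenate(r)/.5
    if fc: r=np.concatenate([r,p[4:7]/.005,p[7:10]/.002])
    return r
for fc in (0,1):
    r=least_squares(f,[.601,.1336,-.41,1.9]+[0]*6*fc,args=(fc,),x_scale=.01)
    p=r.x;print(p.round(4),"ring",round(2.094-p[3],3));print((r.fun[:14]*.5).round(1))
    Rh,oo=Hframe(*p[:3])
    print("cover now in H",(Rh.T@(tool()[0]@CT+tool()[1]-oo)).round(4), [v.round(3) for v in todo(*goal([0,0,.068],p[:3]))])
    ct=c0
    for n,k,uv in [("side","shaft",(277.6,217.4)),("top","shaft",(252.5,155.1))]:
        print(n,proj(cam(n),Rh@np.array(HP[k])+oo).round(1),uv)
E
python3 fit4.py
```

```text
[ 0.6019  0.1325 -0.4104  1.8863] ring 0.208
[ 0.7  0.7 -0.7 -0.5 -2.1  1.1 -1.5  2.9 -1.5  0.  -0.8  1.8 -0.7  0. ]
cover now in H [-0.0001  0.004   0.0828] [array([ 0.015,  0.004, -0.   ]), array([-0.236, -0.056, -0.137])]
side [276.5 219. ] (277.6, 217.4)
top [252.5 155.2] (252.5, 155.1)
[ 6.0040e-01  1.3310e-01 -4.0810e-01  1.8908e+00 -1.0000e-03 -1.1000e-03
  2.0000e-04 -0.0000e+00  8.0000e-04  3.4000e-03] ring 0.203
[-0.   0.3  0.3  0.2  0.1 -0.  -0.5  0.5 -0.5  0.   0.  -0.4  0.   0. ]
cover now in H [-0.0015  0.004   0.0836] [array([ 0.016,  0.004, -0.001]), array([-0.351, -0.056, -0.204])]
side [277.  219.2] (277.6, 217.4)
top [252.2 155.7] (252.5, 155.1)
```

```bash
cat >> h.py <<'E'
HX=(.6004,.1331,-.408); CT=np.array([.0182,.0006,-.0017])
def stat():
    Rh,o=Hframe(*HX);Rm,p,ob=tool()
    print("t",ob["t"],"cover in H",((Rh.T@(Rm@CT+p-o))*1e3).round(2),"F tool",(Rm.T@ob["contact_force"]).round(1),"open",ob["opening"].round(4))
    d,a=todo(*goal([0,0,0]));print("to seat: shift mm",(d*1e3).round(2),"turn",a.round(2))
E
python3 -m handwheel '[[0.02,[0,0.004,0],[-0.35,0,-0.2]],[0.02,[0.014,0,0],[0,0,0]],[0.02,[0,0,0],[0,0,0]],[0.02,[0,0,0],[0,0,0]],[0.02,[0,0,0],[0,0,0]]]' 80
python3 - <<'E'
from h import *
stat()
im=ctrl.get_image("wrist");cv2.imwrite("pics/w5z.png",cv2.resize(im[60:280,160:450,::-1],None,fx=2.7,fy=2.7,interpolation=cv2.INTER_CUBIC))
im=ctrl.get_image("side");cv2.imwrite("pics/side5z.png",cv2.resize(im[160:290,230:390,::-1],None,fx=4,fy=4,interpolation=cv2.INTER_CUBIC))
stat()
E
```

```text
t: 9.1
tool_pos: [0.6424, 0.1143, 0.2178]
tool_rot: [0.426, 2.062, -0.246]
contact_force: [0.3, -0.4, -2.9]
opening: 0.0348Traceback (most recent call last):
  File "<stdin>", line 2, in <module>
  File "h.py", line 58, in stat
    print("t",ob["t"],"cover in H",((Rh.T@(Rm@CT+p-o))*1e3).round(2),"F tool",(Rm.T@ob["contact_force"]).round(1),"open",ob["opening"].round(4))
                                                                                                                         ^^^^^^^^^^^^^^^^^^^
AttributeError: 'float' object has no attribute 'round'
```

```bash
sed -i 's/ob\["opening"\].round(4)/round(float(ob["opening"]),4)/' h.py
python3 - <<'E'
from h import *
stat()
im=ctrl.get_image("wrist");cv2.imwrite("pics/w5z.png",cv2.resize(im[60:280,160:450,::-1],None,fx=2.7,fy=2.7,interpolation=cv2.INTER_CUBIC))
im=ctrl.get_image("side");cv2.imwrite("pics/side5z.png",cv2.resize(im[160:290,230:390,::-1],None,fx=4,fy=4,interpolation=cv2.INTER_CUBIC))
stat()
E
```

```text
t 9.1 cover in H [ 8.100e-01 -3.000e-02  7.215e+01] F tool [ 2.3 -0.2  1.8] open 0.0348
to seat: shift mm [68.88  0.7  -0.43] turn [ 0.37 -0.11  0.24]
t 9.2 cover in H [ 7.200e-01 -3.000e-02  7.271e+01] F tool [2.9 0.2 0.9] open 0.0348
to seat: shift mm [69.44  0.68 -0.58] turn [ 0.37 -0.05  0.21]
```

View pics/w5z.png

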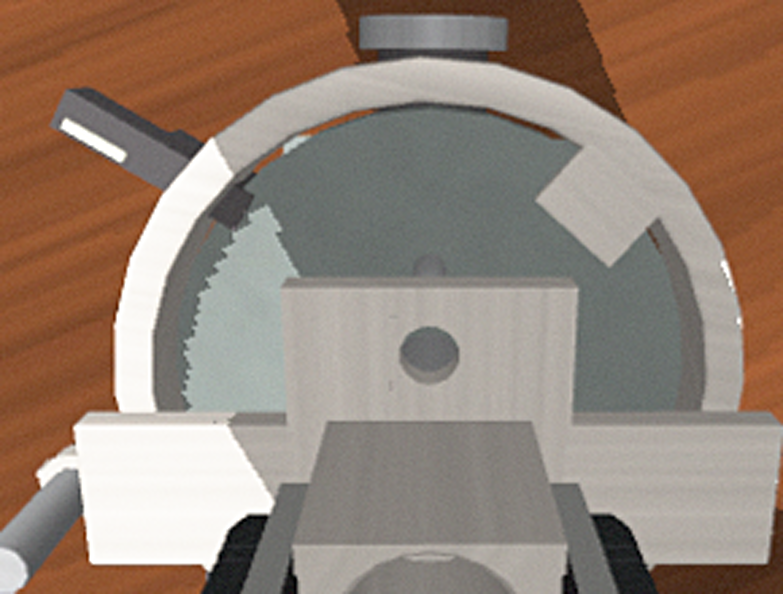

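View pics/side5z.png

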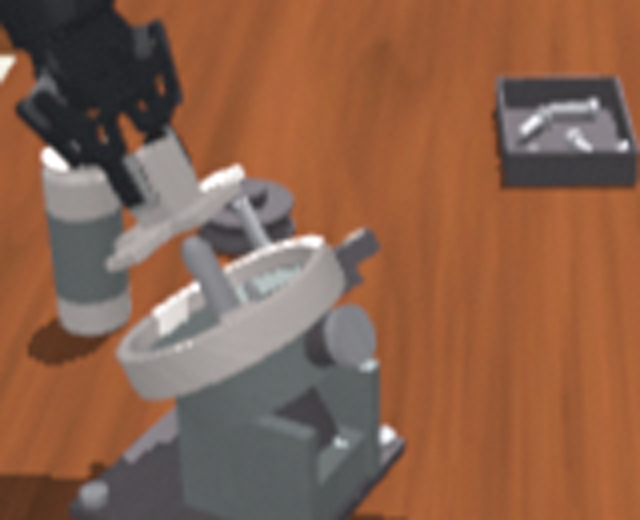

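```bash
cat >> h.py <<'E'
def goal(off,hx=None,ct=None):
    hx=HX if hx is None else hx; ct=CT if ct is None else ct
    Rh,o=Hframe(*hx);Rt=Rhouse(Rh);return Rt,o+Rh@np.array(off)-Rt@ct
E
python3 -c "
from h import *
stat()"
```

```text
t 9.2 cover in H [ 7.200e-01 -3.000e-02  7.271e+01] F tool [2.9 0.2 0.9] open 0.0348
to seat: shift mm [ 7.27e+01 -2.00e-02  7.70e-01] turn [ 0.02 -0.05  0.01]
```

```bash
python3 -m handwheel '[[0.02,[0.008,0,0.0006],[0,0,0]],[0.02,[0.006,0,0],[0,0,0]],[0.02,[0.005,0,0],[0,0,0]],[0.02,[0.005,0,0],[0,0,0]],[0.02,[0,0,0],[0,0,0]],[0.02,[0,0,0],[0,0,0]]]' 80
python3 -c "
from h import *
stat()"
```

```text
t: 9.7
tool_pos: [0.6312, 0.119, 0.196]
tool_rot: [0.426, 2.063, -0.246]
contact_force: [-0.1, 0.7, -2.2]
opening: 0.0353
t 9.7 cover in H [ 0.39  0.17 47.25] F tool [2.  0.6 0.8] open 0.0353
to seat: shift mm [47.25  0.19  0.47] turn [ 0.01 -0.17  0.05]
```

```bash
python3 -m handwheel '[[0.02,[0.008,0,0.0003],[0,0,0]],[0.02,[0.008,0,0],[0,0,0]],[0.02,[0.006,0,0],[0,0,0]],[0.02,[0,0,0],[0,0,0]],[0.02,[0,0,0],[0,0,0]]]' 80
python3 - <<'E'
from h import *
stat()
im=ctrl.get_image("wrist");cv2.imwrite("pics/w6z.png",cv2.resize(im[60:380,160:480,::-1],None,fx=1.85,fy=1.85,interpolation=cv2.INTER_CUBIC))
im=ctrl.get_image("side");cv2.imwrite("pics/side6z.png",cv2.resize(im[160:290,230:390,::-1],None,fx=4,fy=4,interpolation=cv2.INTER_CUBIC))
stat()
E
```

```text
t: 10.12
tool_pos: [0.6212, 0.1232, 0.1766]
tool_rot: [0.426, 2.064, -0.246]
contact_force: [-0.2, -0.5, -2.7]
opening: 0.035
t 10.1167 cover in H [ 0.15  0.26 24.98] F tool [ 2.3 -0.5  1.4] open 0.035
to seat: shift mm [24.98  0.27  0.18] turn [ 0.   -0.19  0.06]
t 10.2167 cover in H [-2.000e-02  4.000e-02  2.622e+01] F tool [2.3 0.  1.6] open 0.0349
to seat: shift mm [ 2.621e+01  4.000e-02 -1.000e-02] turn [ 0.02 -0.09  0.02]
```

View pics/w6z.png

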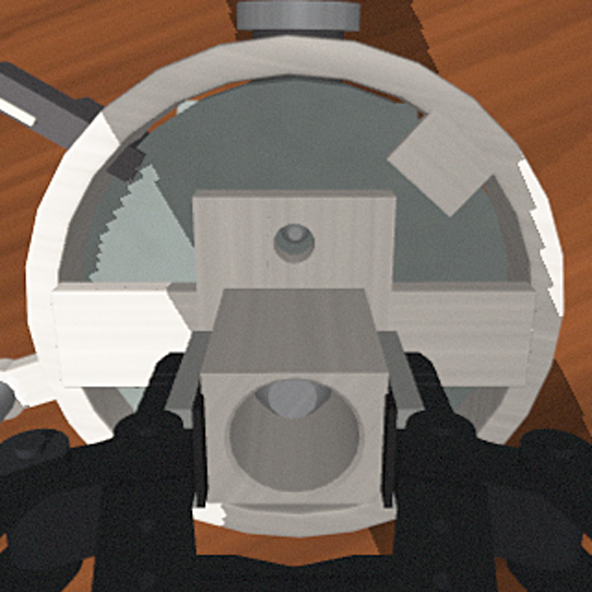

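View pics/side6z.png

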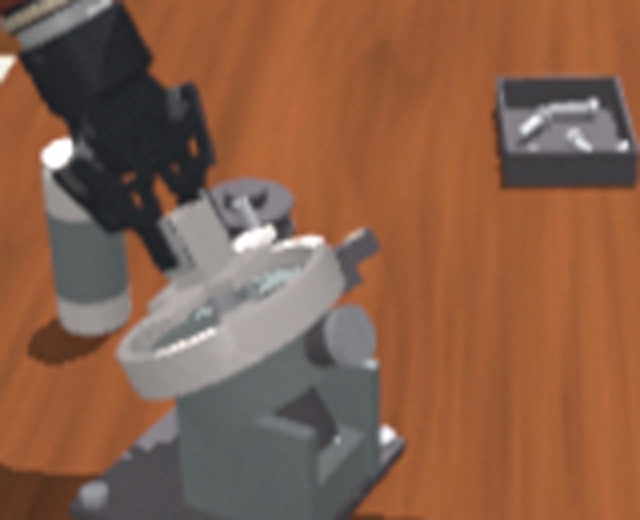

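The shaft is inside the boss, and the pin shows through its hole (zoom 295,234 against hole centre 294,242). I'll go on down.

```bash
python3 -m handwheel '[[0.02,[0.005,0,0],[0,0,0]],[0.02,[0.005,0,0],[0,0,0]],[0.02,[0.004,0,0],[0,0,0]],[0.02,[0,0,0],[0,0,0]],[0.02,[0,0,0],[0,0,0]]]' 80
python3 -c "
from h import *
stat()"
```

```text
t: 10.63
tool_pos: [0.6149, 0.1259, 0.1647]
tool_rot: [0.426, 2.063, -0.246]
contact_force: [-0.1, -0.6, -2.3]
opening: 0.0349
t 10.6333 cover in H [ 0.13  0.23 11.3 ] F tool [ 1.9 -0.6  1.2] open 0.0349
to seat: shift mm [11.3   0.22  0.11] turn [ 0.01 -0.16  0.05]
```

```bash
python3 -m handwheel '[[0.02,[0.004,0,0],[0,0,0]],[0.02,[0.004,0,0],[0,0,0]],[0.02,[0.002,0,0],[0,0,0]],[0.02,[0,0,0],[0,0,0]],[0.02,[0,0,0],[0,0,0]]]' 80
python3 -c "
from h import *
stat()"
python3 -m handwheel '[[0.02,[0.001,0,0],[0,0,0]],[0.02,[0.001,0,0],[0,0,0]],[0.02,[0,0,0],[0,0,0]]]' 80
python3 -c "
from h import *
stat()"
```

```text
t: 11.05
tool_pos: [0.6109, 0.1278, 0.1568]
tool_rot: [0.426, 2.062, -0.246]
contact_force: [-0.3, -0.9, -1.2]
opening: 0.0351
t 11.05 cover in H [0.02 0.12 2.23] F tool [ 1.  -0.9  0.7] open 0.0351
to seat: shift mm [ 2.23  0.11 -0.01] turn [ 0.01 -0.08  0.02]
t: 11.3
tool_pos: [0.6108, 0.1278, 0.1567]
tool_rot: [0.426, 2.06, -0.245]
contact_force: [1.2, -2.6, 4.0]
opening: 0.0351
t 11.3 cover in H [-0.03  0.12  2.06] F tool [-4.5 -1.9 -0.2] open 0.0351
to seat: shift mm [ 2.06  0.13 -0.02] turn [ 0.02  0.03 -0.03]
```

```bash
python3 -m handwheel '[[0.02,[0.001,0,0],[0,0,0]],[0.02,[0.001,0,0],[0,0,0]],[0.02,[0,0,0],[0,0,0]]]' 80
python3 - <<'E'
from h import *
stat()
im=ctrl.get_image("wrist");cv2.imwrite("pics/w7z.png",cv2.resize(im[60:380,160:480,::-1],None,fx=1.85,fy=1.85,interpolation=cv2.INTER_CUBIC))
im=ctrl.get_image("side");cv2.imwrite("pics/side7z.png",cv2.resize(im[190:270,250:350,::-1],None,fx=6,fy=6,interpolation=cv2.INTER_CUBIC))
stat()
E
```

```text
t: 11.55
tool_pos: [0.6107, 0.1278, 0.1566]
tool_rot: [0.427, 2.057, -0.245]
contact_force: [2.6, -5.6, 9.4]
opening: 0.0349
t 11.55 cover in H [-0.06  0.13  1.93] F tool [-10.4  -4.1  -0.7] open 0.0349
to seat: shift mm [ 1.93  0.15 -0.02] turn [ 0.04  0.15 -0.07]
t 11.65 cover in H [-0.07  0.14  1.92] F tool [-10.5  -5.   -1.3] open 0.0351
to seat: shift mm [ 1.92  0.16 -0.03] turn [ 0.03  0.14 -0.08]
```

View pics/w7z.png

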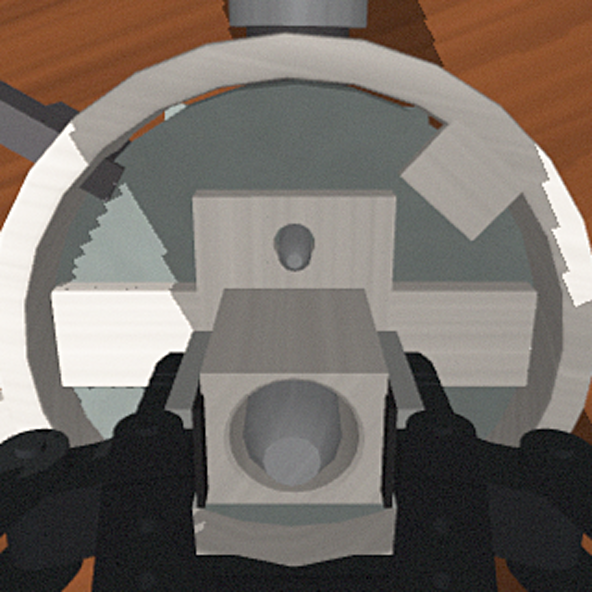

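View pics/side7z.png

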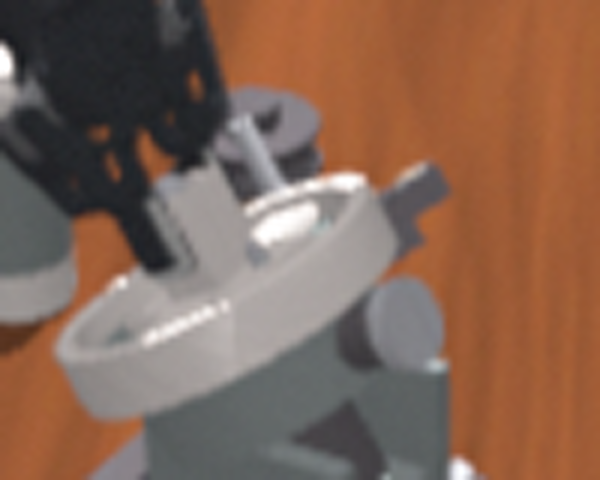

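Run:
```python
from h import *
ct=camT();q=np.array([.0212,.0006,.0001]);Rc=R0@R.from_rotvec(np.radians([.09,-.58,-.09])).as_matrix()
zz=lambda p:((p-[160,60]+.23)*1.85).round(1)
for h in (0,.001,.002,.003):
    print(h,[ (k,zz(proj(ct,Rc@(np.array(HP[k])-[0,0,h])+q)).tolist()) for k in("pin","shaft")], [zz(proj(ct,Rc@np.array([0.068*np.cos(t),.068*np.sin(t),.0145-h])+q)).tolist() for t in (1.571,-1.571)])
```

```text
0 [('pin', [294.5, 259.0]), ('shaft', [294.8, 458.0])] [[28.7, 351.3], [559.6, 351.3]]
0.001 [('pin', [294.5, 257.6]), ('shaft', [294.8, 454.8])] [[30.2, 349.5], [558.1, 349.5]]
0.002 [('pin', [294.5, 256.2]), ('shaft', [294.8, 451.6])] [[31.7, 347.7], [556.6, 347.6]]
0.003 [('pin', [294.5, 254.8]), ('shaft', [294.7, 448.4])] [[33.2, 345.9], [555.1, 345.9]]
```

Run:
```python
from h import *
im=ctrl.get_image("wrist");cv2.imwrite("pics/w8z.png",cv2.resize(im[140:340,240:400,::-1],None,fx=3,fy=3,interpolation=cv2.INTER_CUBIC))
```

```text
(no output)
```

View pics/w8z.png

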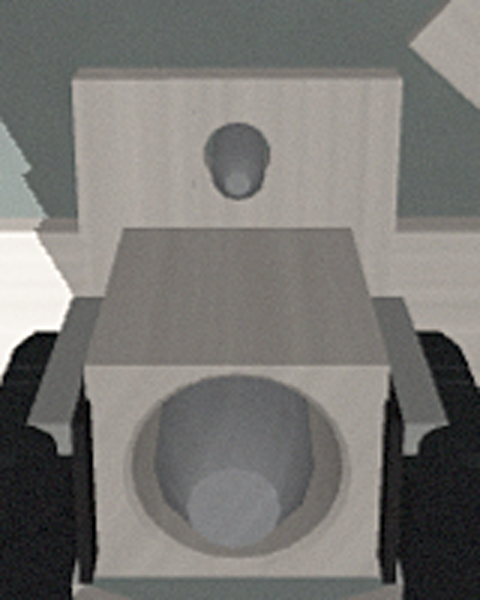

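The tip positions match a seated cover: pin at 260.8 against 259 predicted for flush, shaft 462 against 458, and pushing 2 mm more hardly moved it. I'll relax, release and back off along the axis.

```bash
python3 -m handwheel '[[0.035,[-0.002,0,0],[0,0,0]],[0.045,[0,0,0],[0,0,0]],[0.06,[0,0,0],[0,0,0]],[0.06,[0,0,0],[0,0,0]],[0.06,[0,0,0],[0,0,0]]]' 20
python3 -c "
from h import *
stat()"
```

```text
t: 12.12
tool_pos: [0.6093, 0.1285, 0.1541]
tool_rot: [0.426, 2.064, -0.246]
contact_force: [0.1, -0.1, 0.1]
opening: 0.0603
t 12.1167 cover in H [ 0.2   0.09 -1.  ] F tool [-0.2 -0.   0. ] open 0.0603
to seat: shift mm [-1.    0.07  0.14] turn [ 0.01 -0.19  0.06]
```

```bash
python3 -m handwheel '[[0.06,[-0.01,0,0],[0,0,0]],[0.06,[-0.025,0,0],[0,0,0]],[0.06,[-0.035,0,0],[0,0,0]],[0.06,[-0.035,0,0],[0,0,0]],[0.06,[-0.02,-0.02,0.01],[0,0,0]],[0.06,[0,-0.02,0.01],[0,0,0]],[0.06,[0,0,0],[0,0,0]],[0.06,[0,0,0],[0,0,0]],[0.06,[0,0,0],[0,0,0]]]' 40
python3 - <<'E'
from h import *
ctrl.get_image("side")
stat();o=ctrl.get_obs();print(np.abs(o["dq"]).max())
im=ctrl.get_image("wrist");cv2.imwrite("pics/w9.png",im[:,:,::-1])
c=cam("wrist",o);Rh,oo=Hframe(*HX)
for k in("pin","shaft","mark"): print(k,proj(c,Rh@np.array(HP[k])+oo).round(1))
for a in(1.85,1.89,1.93):print("peg",a,proj(c,Rh@np.array([.1*np.cos(a),.1*np.sin(a),.048])+oo).round(1))
for th in ["shaft_tip","pin_tip","lock_peg","lock_mark"]:print(th,[(np.round(r["centre"][::-1],1),round(r["score"],2)) for r in ctrl.tip_of(th,"wrist")[:2]])
E
```

```text
t: 12.87
tool_pos: [0.6672, 0.0602, 0.2527]
tool_rot: [0.426, 2.063, -0.246]
contact_force: [-0.1, 0.2, -0.1]
opening: 0.0601
t 12.9167 cover in H [-19.88  39.5  124.35] F tool [-0.1 -0.4 -0.4] open 0.0602
to seat: shift mm [124.38  39.59 -19.53] turn [ 0.05 -0.17  0.04]
0.009835031905028461
pin [371.4 120.1]
shaft [377.8 166.8]
mark [265.4  76.1]
peg 1.85 [240.3 200.9]
peg 1.89 [242.3 205.9]
peg 1.93 [244.5 210.8]
shaft_tip [(array([373.2, 169.8]), 0.86)]
pin_tip [(array([372.8, 126.3]), 0.75)]
lock_peg [(array([238.7, 210.2]), 0.92)]
lock_mark [(array([265.1,  82.7]), 0.83), (array([238.5, 208. ]), 0.49)]
```

View pics/w9.png

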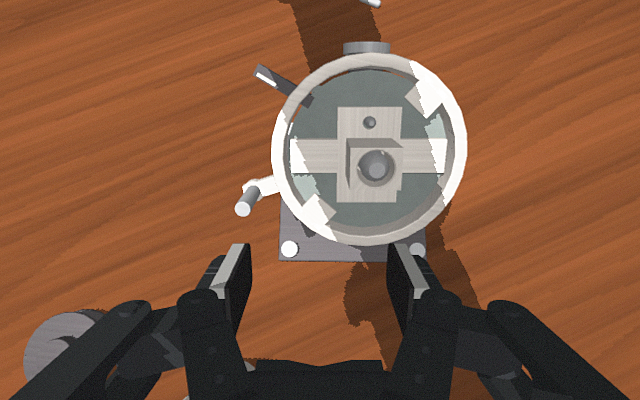

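The cover looks seated and square in the ring, with the peg top at (243,209), close to the predicted (242,206). Next I move over the peg.

```bash
cat >> h.py <<'E'
def tcp():
    Rh,o=Hframe(*HX);Rm,p,ob=tool();x=Rh.T@(p-o)
    a=np.arctan2(x[1],x[0]);print("t",ob["t"],"TCP in H mm",(x*1e3).round(1),"r %.1f ang %.3f ring %.3f"%(np.hypot(*x[:2])*1e3,a,2.094-a),"F tool",(Rm.T@ob["contact_force"]).round(1),"open",round(float(ob["opening"]),4))
E
python3 -m handwheel '[[0.05,[0.02,-0.027,0.005],[0,0,0]],[0.05,[0.02,-0.0275,0.0054],[0,0,0]],[0.05,[0.02,0,0],[0,0,0]],[0.05,[0,0,0],[0,0,0]],[0.05,[0,0,0],[0,0,0]],[0.05,[0,0,0],[0,0,0]]]' 40
python3 - <<'E'
from h import *
ctrl.get_image("side");tcp()
im=ctrl.get_image("wrist");cv2.imwrite("pics/w10.png",im[:,:,::-1])
E
```

```text
t: 13.67
tool_pos: [0.6273, 0.0186, 0.1972]
tool_rot: [0.425, 2.061, -0.245]
contact_force: [0.0, 0.4, 0.6]
opening: 0.0499
t 13.7167 TCP in H mm [-32.2  94.2  85.2] r 99.6 ang 1.900 ring 0.194 F tool [-0.9  0.1 -0. ] open 0.0501
```

View pics/w10.png

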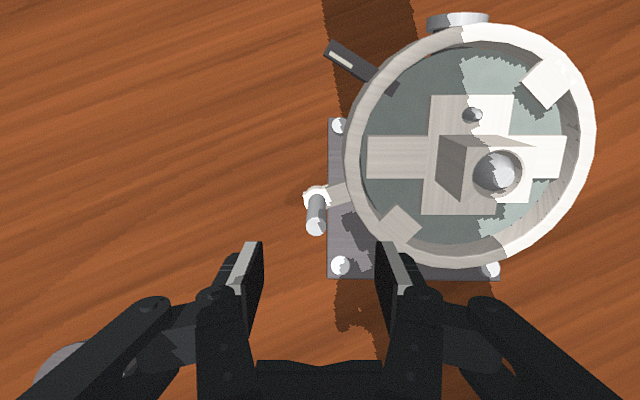

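The peg top is at (316,229), on the jaws' midline and near the expected row of 225. I'll descend and close on it.

```bash
python3 -m handwheel '[[0.05,[0.025,0,0.001],[0,0,0]],[0.05,[0.025,0,0],[0,0,0]],[0.05,[0.013,0,0],[0,0,0]],[0.03,[0,0,0],[0,0,0]],[0.005,[0,0,0],[0,0,0]],[0.005,[0,0,0],[0,0,0]],[0.005,[0,0,0],[0,0,0]],[0.005,[0,0,0],[0,0,0]]]' 40
python3 - <<'E'
from h import *
tcp()
im=ctrl.get_image("wrist");cv2.imwrite("pics/w11.png",im[:,:,::-1])
E
```

```text
t: 14.43
tool_pos: [0.5994, 0.0292, 0.1426]
tool_rot: [0.425, 2.059, -0.247]
contact_force: [0.2, -4.3, 1.8]
opening: 0.0107
t 14.4333 TCP in H mm [-33.7  95.8  22.4] r 101.5 ang 1.909 ring 0.185 F tool [-2.5 -3.9  0.7] open 0.0107
```

View pics/w11.png

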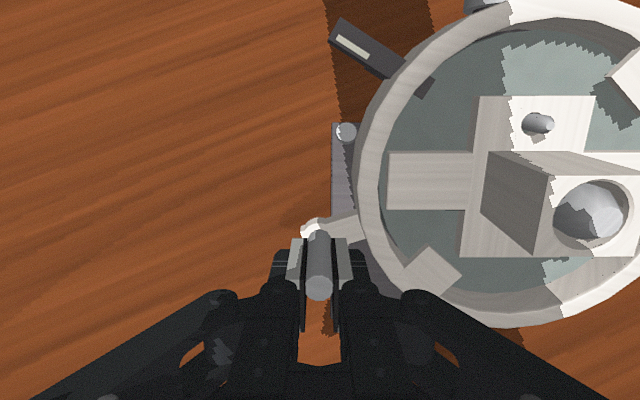

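The fingers hold the peg (opening 10.7 mm). I'll sweep it clockwise, turning the tool along with the arm.

```bash
python3 -m handwheel '[[0.005,[0,-0.0027,-0.0096],[5.73,0,0]],[0.005,[0,-0.0027,-0.0096],[5.73,0,0]],[0.005,[0,-0.0027,-0.0096],[5.73,0,0]],[0.005,[0,0,0],[0,0,0]]]' 40
python3 -c "
from h import *
tcp()"
```

```text
t: 14.82
tool_pos: [0.573, 0.0349, 0.1578]
tool_rot: [0.608, 2.028, -0.563]
contact_force: [-2.6, -4.2, 3.3]
opening: 0.0103
t 14.8167 TCP in H mm [ -3.1 101.   22.3] r 101.1 ang 1.601 ring 0.493 F tool [-2.6 -5.4 -0.7] open 0.0103
```

```bash
python3 -m handwheel '[[0.005,[0,-0.0027,-0.0096],[5.73,0,0]],[0.005,[0,-0.0027,-0.0096],[5.73,0,0]],[0.005,[0,-0.0027,-0.0096],[5.73,0,0]],[0.005,[0,-0.0027,-0.0096],[5.73,0,0]],[0.005,[0,0,0],[0,0,0]]]' 40
python3 -c "
from h import *
tcp()"
python3 -m handwheel '[[0.005,[0,-0.0027,-0.0096],[5.73,0,0]],[0.005,[0,-0.0014,-0.0048],[2.86,0,0]],[0.005,[0,0,0],[0,0,0]],[0.005,[0,0,0],[0,0,0]]]' 40
python3 - <<'E'
from h import *
tcp()
im=ctrl.get_image("wrist");cv2.imwrite("pics/w12.png",im[:,:,::-1]);tcp()
im=ctrl.get_image("top");cv2.imwrite("pics/t12.png",cv2.resize(im[120:230,190:340,::-1],None,fx=4,fy=4,interpolation=cv2.INTER_CUBIC))
E
```

```text
t: 15.23
tool_pos: [0.5446, 0.0553, 0.1776]
tool_rot: [0.842, 1.927, -0.979]
contact_force: [-2.8, -3.6, 4.2]
opening: 0.0107
t 15.2333 TCP in H mm [36.5 93.5 22.4] r 100.4 ang 1.199 ring 0.895 F tool [-3.1 -5.4  0.5] open 0.0107
t: 15.57
tool_pos: [0.5368, 0.0658, 0.1842]
tool_rot: [0.925, 1.873, -1.132]
contact_force: [-4.4, -4.7, 6.7]
opening: 0.0104
t 15.5667 TCP in H mm [49.5 87.  22.5] r 100.1 ang 1.054 ring 1.040 F tool [-4.7 -7.9  1.1] open 0.0104
t 15.6167 TCP in H mm [49.5 87.  22.5] r 100.1 ang 1.053 ring 1.041 F tool [-3.9 -7.1 -0.2] open 0.0105
```

View pics/w12.png

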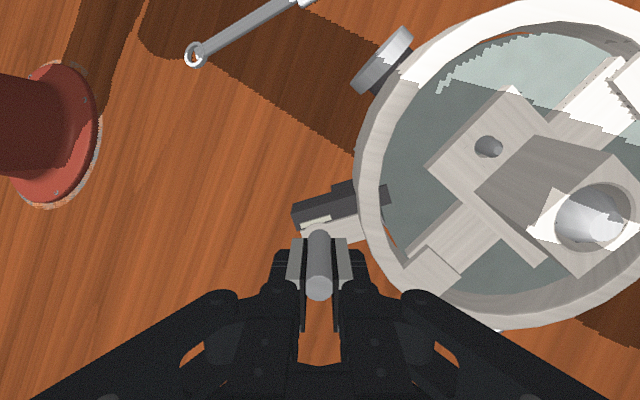

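The arm sits next to the lug at about (325,215). I'll push on to confirm the stop.

```bash
python3 -m handwheel '[[0.005,[0,-0.0014,-0.004],[0,0,0]],[0.005,[0,-0.0014,-0.004],[0,0,0]],[0.005,[0,0,0],[0,0,0]],[0.005,[0,0,0],[0,0,0]]]' 40
python3 -c "
from h import *
tcp()"
python3 -m handwheel '[[0.005,[0,-0.001,-0.004],[0,0,0]],[0.005,[0,0,0],[0,0,0]],[0.005,[0,0,0],[0,0,0]]]' 40
python3 - <<'E'
from h import *
tcp()
im=ctrl.get_image("wrist");cv2.imwrite("pics/w13.png",cv2.resize(im[140:320,240:420,::-1],None,fx=3.2,fy=3.2,interpolation=cv2.INTER_CUBIC))
E
```

```text
t: 16.0
tool_pos: [0.5367, 0.066, 0.1843]
tool_rot: [0.926, 1.852, -1.138]
contact_force: [12.3, -23.1, -8.1]
opening: 0.0106
t 16.0 TCP in H mm [49.7 86.9 22.4] r 100.1 ang 1.051 ring 1.043 F tool [-2.8  5.8 26.7] open 0.0106
t: 16.25
tool_pos: [0.5362, 0.0679, 0.1849]
tool_rot: [0.927, 1.847, -1.139]
contact_force: [18.0, -27.0, -12.9]
opening: 0.0106
t 16.25 TCP in H mm [51.1 85.3 22.4] r 99.4 ang 1.031 ring 1.063 F tool [-1.7 11.3 33. ] open 0.0106
```

View pics/w13.png

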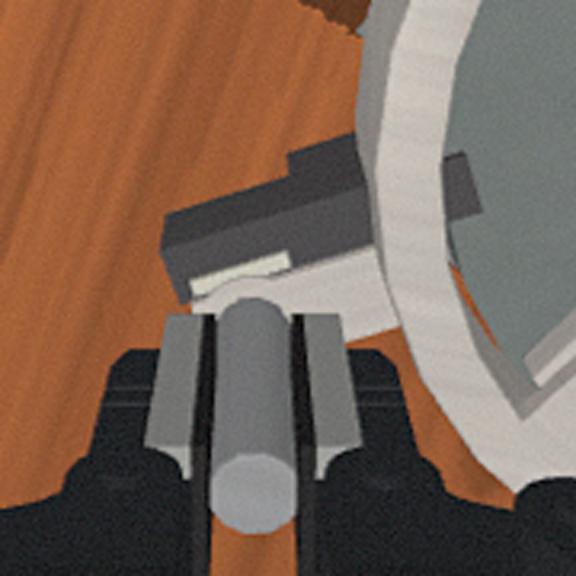

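The ring is at the hard stop: pushing with 33 N gains nothing more. I'll ease off and release.

```bash
python3 -m handwheel '[[0.005,[0,0.002,0.004],[0,0,0]],[0.005,[0,0.001,0.004],[0,0,0]],[0.005,[0,0,0],[0,0,0]]]' 20
python3 -c "
from h import *
tcp()"
python3 -m handwheel '[[0.03,[0,0,0],[0,0,0]],[0.04,[0,0,0],[0,0,0]],[0.04,[0,0,0],[0,0,0]],[0.04,[0,0,0],[0,0,0]]]' 20
python3 -c "
from h import *
tcp()"
```

```text
t: 16.55
tool_pos: [0.5363, 0.0678, 0.1849]
tool_rot: [0.927, 1.871, -1.132]
contact_force: [0.6, -7.6, 2.8]
opening: 0.0104
t 16.55 TCP in H mm [51.  85.3 22.4] r 99.4 ang 1.032 ring 1.062 F tool [-4.2 -3.2  6.2] open 0.0104
t: 16.88
tool_pos: [0.5349, 0.07, 0.1835]
tool_rot: [0.925, 1.874, -1.131]
contact_force: [-0.2, 0.2, 0.1]
opening: 0.0401
t 16.8833 TCP in H mm [52.1 83.9 20.2] r 98.8 ang 1.015 ring 1.079 F tool [ 0.  -0.1 -0.3] open 0.0401
```

Free of the peg. I'll withdraw along the axis, then check.

```bash
python3 -m handwheel '[[0.04,[-0.01,0,0],[0,0,0]],[0.04,[-0.025,0,0],[0,0,0]],[0.04,[-0.035,0,0],[0,0,0]],[0.04,[-0.035,0,0],[0,0,0]],[0.04,[-0.035,0,0.02],[0,0,0]],[0.04,[-0.02,0.02,0.02],[0,0,0]],[0.04,[0,0.02,0.02],[0,0,0]],[0.04,[0,0,0],[0,0,0]],[0.04,[0,0,0],[0,0,0]],[0.04,[0,0,0],[0,0,0]]]' 20
python3 - <<'E'
from h import *
tcp();o=ctrl.get_obs()
im=ctrl.get_image("wrist");cv2.imwrite("pics/w14.png",im[:,:,::-1])
im=ctrl.get_image("side");cv2.imwrite("pics/s14.png",cv2.resize(im[180:310,230:390,::-1],None,fx=4,fy=4,interpolation=cv2.INTER_CUBIC))
im=ctrl.get_image("top");cv2.imwrite("pics/t14.png",im[:,:,::-1])
c=cam("wrist",o);Rh,oo=Hframe(*HX)
print("mark",proj(c,Rh@np.array(HP["mark"])+oo))
for a in(1.0,1.044,1.09):print("peg",a,proj(c,Rh@np.array([.1*np.cos(a),.1*np.sin(a),.048])+oo).round(1))
for th in ["lock_peg","lock_mark","pin_tip","shaft_tip"]:print(th,[(np.round(r["centre"][::-1],1),round(r["score"],2)) for r in ctrl.tip_of(th,"wrist")[:2]])
E
```

```text
t: 17.72
tool_pos: [0.6563, -0.003, 0.2871]
tool_rot: [0.925, 1.875, -1.132]
contact_force: [-0.5, 0.8, -0.1]
opening: 0.0397
t 17.7167 TCP in H mm [-17.6 102.7 180. ] r 104.2 ang 1.740 ring 0.354 F tool [ 0.4 -0.1 -0.8] open 0.0397
mark [270.09519428  93.57927744]
peg 1.0 [264.1 102.9]
peg 1.044 [266.  108.5]
peg 1.09 [268.3 114.2]
lock_peg [(array([265.2, 109.9]), 0.64)]
lock_mark [(array([267.3,  94.4]), 0.83), (array([383.6,  69.3]), 0.42)]
pin_tip [(array([363.9,  45.2]), 0.98)]
shaft_tip [(array([392.9,  67.2]), 0.74), (array([394.6,  67.8]), 0.61)]
```

View pics/w14.png

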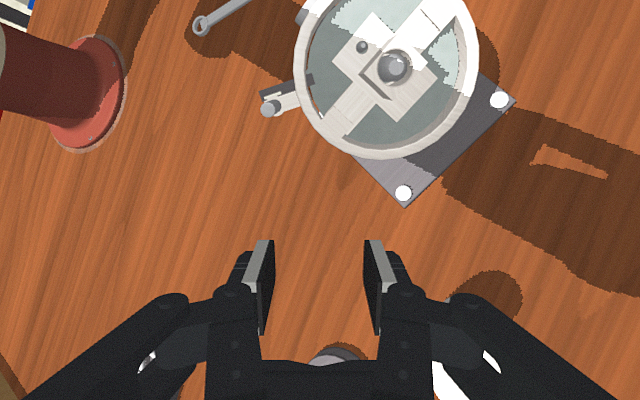

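View pics/s14.png

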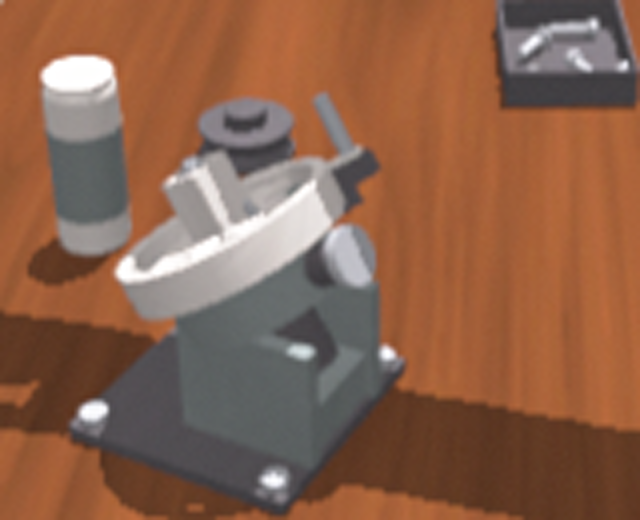

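View pics/t14.png

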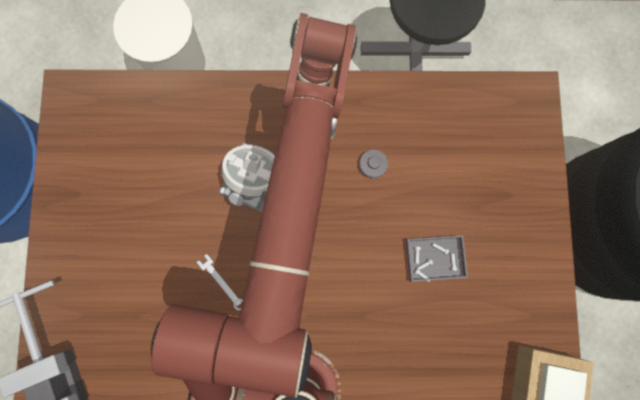

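Peg (265,110) and mark (267,94) agree with a locked ring, and the bystanders are where they were. One last zoom to check the tabs over the ears.

Run:
```python
import cv2
im=cv2.imread("pics/w14.png")
cv2.imwrite("pics/w14z.png",cv2.resize(im[0:165,245:495],None,fx=3.2,fy=3.2,interpolation=cv2.INTER_CUBIC))
```

```text
(no output)
```

View pics/w14z.png

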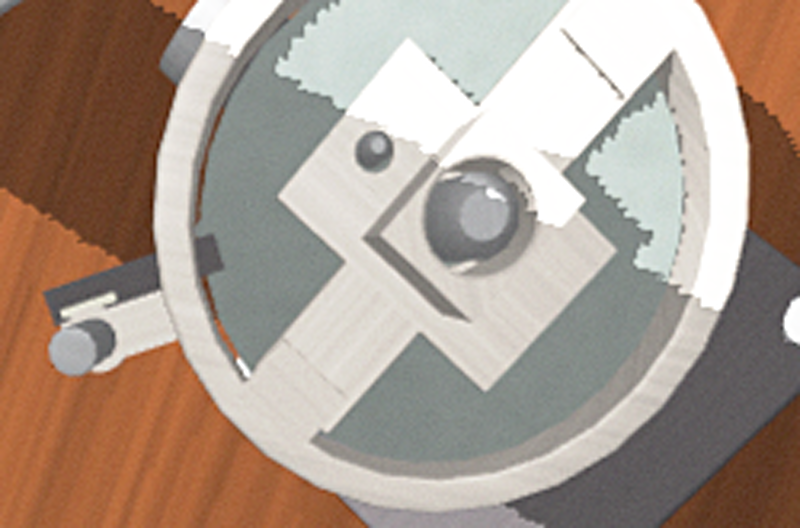

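The tabs lie over both ears (edge lines at zoom (315,365) and (592,63)). The pin is in its hole at (375,150), and the arm is against the lug at (90,320). Handing in.

```bash
python3 -c "
from h import *
tcp(); print(ctrl.finish_job())"
```

```text
t 18.0667 TCP in H mm [-17.2 102.7 180.7] r 104.2 ang 1.737 ring 0.357 F tool [-0.2 -0.9  0.1] open 0.0402
the job is handed in; nothing more can be done
None
```

The cover is seated on the housing over the shaft and pin, the lock ring is turned clockwise to its stop, and the job was handed in at 18.1 s. The hand-in call gave no verdict.

- **Cover:** It went down with almost no side force. Pushing another 2 mm moved it about 0.1 mm. In the wrist picture, the shaft and pin tips were within 1 to 2 pixels of where a flush cover would put them.
- **Ring:** It stopped at 1.04 rad by my estimate, and pushing with up to 33 N did not turn it visibly further. The arm sits against the lug, beside the mark. Both tabs lie over the cover's ears, which they can only do if the ears are down.
- **Other things:** The pulley, tray and wrench look unmoved in the last top view. The spray can is mostly hidden behind the arm there, but looks unmoved in the side view. The robot was clear of everything.

Some checks disagreed:
- **Seat height:** The tool reading showed the cover about 2 mm above the seat at contact. I put this down to the 2 mm calibration tolerance and error in my estimate of where the cover sat in the grip.
- **Ring start:** The ring began at about 0.2 rad, not at 0 (open).
- **Early pictures:** Some wrist pictures were taken while the arm was still settling, so I remeasured the housing from a settled one before lowering the cover.

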